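# Set washed panes and stoppers out to dry

### The arm

A 6-joint arm with a two-finger parallel gripper is mounted at the origin on a cart in front of the work surface, level with it; the furniture and walls round the work are solid. World frame = base frame: x ahead of the robot, y to its left, z up, the work surface at z = 0. Lengths are in m, angles in rad, forces in N, time in s.
With the tool pointing down it reaches from about 0.35 to 0.8 m from the base axis. Payload 7.3 kg.
Tool frame: the origin (TCP) lies midway between the tips of the shut fingers; the grasp point (between the pads) lies 19 mm behind it; z points along the fingers, y is the direction in which the jaws open and shut (so a half turn about z gives the same grasp; the last joint's range is limited). The gripper opens to 85 mm and grips with 20 to 120 N. Pads are 22 mm wide; open, the fingers measure 114 mm over their backs; the gripper's body (76 mm by 85 mm) begins 54 mm behind the grasp point. The pads swing forward as they close: fully open they stand 13 mm farther back than shut.
Start: joints at [1.08, 0.342, 1.524, -0, 1.275, -0.146], TCP at [0.177, 0.494, 0.231] pointing down, gripper open.
Joint ranges: [-2.53, 2.53], [-0.77, 2.02], [0.04, 2.7], [-1, 4.14], [0.28, 2.66], [-3.11, 3.11]. Speed limits (rad/s): [2.57, 2.57, 3.14, 3.14, 3.14, 3.14].

### API

Orientations are given as a 3x3 rotation matrix whose columns are the frame's x, y, z axes.
In Python, from rig import robot gives the robot as it stands. The module is installed in compiled form; this text tells all that it offers.
- The arm moves only by the tool servo_tool, never from a script. Its arguments are lists of equal length, an entry for each row: "jaw": the finger opening in mm, from 0 to 85.4; "travel": the shift along the tool's x, y, z in mm, a list of three; "turn": the turn about the tool's z in rad. A call has exactly 10 rows; each row is the pose to reach, as a shift and turn from the pose commanded when the call began, along the tool's axes at that moment; what a row does not reach only later rows make up. A row lasts 1/12 s, in which the tool goes at most 41.7 mm and 7.16 degrees, less where a joint would pass 70% of its speed; a pose out of reach is approached as far as the arm can. A call with a gripper value outside its range is refused whole. The fingers move at their own pace and stop on an object; "squeeze" is the grip in N (left out, the last holds). Time passes only in rows, so rows that repeat a pose let the fingers close, or fill a call up. It gives the time, the measured TCP pose, the force and the opening at its end, in the units of the state.
- robot.read_state(): the state, without advancing time (a new reading comes with each control period).
- robot.get_image(name): name is "scene" or "top"; returns a dict with "pixels" (420x560x3 uint8, red, green, blue), "depth" (420x560 float32, m along the optical axis (not along the pixel's ray), 0 where there is no reading), "camera_matrix" (3x3 intrinsics, pixels), "k1" (the pictures are not rectified: a ray, as slopes to the right and down, at radius r is drawn at 1 + k1 r^2 times it, then the intrinsics apply), "rvec" (rotation vector, rad) and "tvec" (3), from world to camera coordinates, as OpenCV has them. Camera axes: x right, y down, z forward; pixel columns grow to the right and rows downward; lengths in m; the calibration is good to about 2 mm. A picture is of the moment at which its call begins.
- robot.job_done(): hands the job in, once; it reports no verdict.
The state is a dict: "clock": time; "joints": joint angles; "joint_velocities": joint speeds; "tau": joint torques, N m; "position": TCP position; "ee_rot": TCP orientation; "ft_force": force on the tool from outside, world axes, zero at the start; "ft_torque": the same for the moment, N m; "opening": finger opening in m.
Only numpy, scipy, OpenCV 4.12 (cv2) and the standard library are available. Lean on these libraries where they do the work, as an engineer would, in place of code of your own. Each camera call takes 0.05 s, during which the arm holds its last target.

### The job

Set the washed things out to dry: slide the white tray under the mouth of the tipping pot, tip the pot over so that all the rubber stoppers end up in the tray, and turn the pot back upright. Take every glass pane from the slotted holder and lean it square against the rail of the rack, side by side with its foot on the rubber strip, so that it stands about 20 degrees off upright by itself. Let no pane fall over, and leave the two vials alone.

Things in the scene. Friction and masses are not known exactly. Their poses are not given: they have to be found in the camera images.
- holder: fixed grey slotted wash holder, base 70 x 222 mm, 10 mm thick. Origin: centre of its underside, on the bench. Four 12 mm slots run along its x, at y = -87, -29, +29 and +87 mm, between ribs that reach 44 mm above the bench; a pane stands upright in each slot in use.
- rack: fixed leaning rack: aluminium base plate 115 mm (x) by 268 mm (y), 8 mm thick, and a steel rail along y on two end posts. Origin: centre of its underside, on the bench; z up, x = the way that panes lean. A pane leaning right (20 degrees) has its centre at x = +1.5 mm, 71 mm above the bench. Four fit side by side at y = -90, -30, +30, +90 mm.
- rack_rail (a point): middle of the rack's round steel rail, 10 mm thick: 16 mm along the rack's x from its origin and 81.5 mm above the bench; it runs from y = -127 to +127 mm. The pane's back rests on it. Axes as the rack's.
- rack_strip (a point): middle of the flush black rubber strip, 18 mm wide, along y on the base plate: at x = -16 mm in the rack's frame, 8 mm above the bench. A pane whose lower back edge stands on its middle line and whose back touches the rail leans 20 degrees. Axes as the rack's.
- pot_stand: fixed stand of the tipping pot. Origin on the bench straight below the hinge, z up, +x from the hinge towards the pot and its bar: it pours towards -x. Hinge along y, 102 mm above the bench. Base plate (10 mm thick) begins at x = +30 mm; it is open under the hinge, so the tray's edge may reach x = +28 mm. Stoppers fall between about x = -75 and +5 mm.
- pot (a joint): tipping angle of the steel pot on its stand, rad: 0 = upright (a stop), grows as it is tipped forward, up to 2.7. The pot is 76 mm wide and 85 mm deep, hinged at the front of its rim; it falls back by its weight when little tipped. The stoppers slide out at about 2.2 to 2.6.
- pot_bar (a point): middle of the pot's black handle bar: a round bar 10 mm thick, 82 mm long, along the hinge axis. With the pot upright it is 102 mm behind the hinge (stand's +x) and 127 mm above the bench; it swings up and over the hinge on a circle of 105 mm radius. Axes turn with the pot. The bar may turn between the fingers.
- tray_mid (a point): centre (half-way up) of the loose white square tray, 130 x 130 x 28 mm outside, walls 8 mm thick, floor 5 mm, about 0.3 kg; its centre is 14 mm above the bench. Axes along its sides, z up. Slide it by pinching a wall from above.
- pane_1_mid (a point): centre of a pale green glass pane, 50 mm wide (its x), 10 mm thick (its y), 130 mm tall (z up its length), about 0.18 kg; starts upright in a slot of the holder, its foot 10 mm above the bench. Pinch it across the thickness near the top edge, with the fingers opened to 45 mm or less between neighbours. May be absent.
- pane_2_mid (a point): centre of a pale green glass pane, 50 mm wide (its x), 10 mm thick (its y), 130 mm tall (z up its length), about 0.18 kg; starts upright in a slot of the holder, its foot 10 mm above the bench. Pinch it across the thickness near the top edge, with the fingers opened to 45 mm or less between neighbours. May be absent.
- pane_3_mid (a point): centre of a pale green glass pane, 50 mm wide (its x), 10 mm thick (its y), 130 mm tall (z up its length), about 0.18 kg; starts upright in a slot of the holder, its foot 10 mm above the bench. Pinch it across the thickness near the top edge, with the fingers opened to 45 mm or less between neighbours. May be absent.
- pane_4_mid (a point): centre of a pale green glass pane, 50 mm wide (its x), 10 mm thick (its y), 130 mm tall (z up its length), about 0.18 kg; starts upright in a slot of the holder, its foot 10 mm above the bench. Pinch it across the thickness near the top edge, with the fingers opened to 45 mm or less between neighbours. May be absent.
- stopper_1_mid (a point): centre of a loose dark rubber stopper, a cone 22 mm tall, 23 mm across the top and 18 mm across the bottom, 20 g (z from its narrow to its wide end); starts standing in the pot. May be absent.
- stopper_2_mid (a point): centre of a loose dark rubber stopper, a cone 22 mm tall, 23 mm across the top and 18 mm across the bottom, 20 g (z from its narrow to its wide end); starts standing in the pot. May be absent.
- stopper_3_mid (a point): centre of a loose dark rubber stopper, a cone 22 mm tall, 23 mm across the top and 18 mm across the bottom, 20 g (z from its narrow to its wide end); starts standing in the pot. May be absent.
- stopper_4_mid (a point): centre of a loose dark rubber stopper, a cone 22 mm tall, 23 mm across the top and 18 mm across the bottom, 20 g (z from its narrow to its wide end); starts standing in the pot. May be absent.
- vial_1: one of two small white-capped vials, 41 mm wide, 75 mm tall, loose; stands to the right behind the work, must be left alone. Origin: centre of its underside.
- vial_2: the other small vial, 41 mm wide, 75 mm tall, loose; stands to the right behind the work, must be left alone. Origin: centre of its underside.

How it is judged:
On the way:
1. the pot is tipped well over (past 1.7 rad) with the tray under its mouth (tray centre within 0.1 m of the hinge, seen from above) (value of joint pot above 1.7 rad and horizontal distance between tray_mid and pot_stand below 0.1 m), for 0.2 s.
At the end, for the whole second after the job is handed in: Pot upright (within 0.12 rad); tray flat on the bench with every stopper present in it; every pane present leans 13 to 27 degrees off upright against the rail, width along it within 0.2 rad, centre in the rack's frame at x -14 to 16, y -110 to 110, z 60 to 82 mm (value of joint pot below 0.12 rad and angle between tray_mid's own z axis and vertical below 0.1 rad and height (world z) of tray_mid below 0.022 m and x of stopper_1_mid in the frame of tray_mid between -0.058 and 0.058 m and y of stopper_1_mid in the frame of tray_mid between -0.058 and 0.058 m and z of stopper_1_mid in the frame of tray_mid between -0.012 and 0.03 m and x of stopper_2_mid in the frame of tray_mid between -0.058 and 0.058 m and y of stopper_2_mid in the frame of tray_mid between -0.058 and 0.058 m and z of stopper_2_mid in the frame of tray_mid between -0.012 and 0.03 m and x of stopper_3_mid in the frame of tray_mid between -0.058 and 0.058 m and y of stopper_3_mid in the frame of tray_mid between -0.058 and 0.058 m and z of stopper_3_mid in the frame of tray_mid between -0.012 and 0.03 m and x of stopper_4_mid in the frame of tray_mid between -0.058 and 0.058 m and y of stopper_4_mid in the frame of tray_mid between -0.058 and 0.058 m and z of stopper_4_mid in the frame of tray_mid between -0.012 and 0.03 m and angle between pane_1_mid's own z axis and vertical between 0.22 and 0.48 rad and x of pane_1_mid in the frame of rack between -0.014 and 0.016 m and y of pane_1_mid in the frame of rack between -0.11 and 0.11 m and z of pane_1_mid in the frame of rack between 0.06 and 0.082 m and angle between the x axis of each of pane_1_mid, pane_2_mid, pane_3_mid, pane_4_mid and the y axis of rack, either way round below 0.2 rad and angle between pane_2_mid's own z axis and vertical between 0.22 and 0.48 rad and x of pane_2_mid in the frame of rack between -0.014 and 0.016 m and y of pane_2_mid in the frame of rack between -0.11 and 0.11 m and z of pane_2_mid in the frame of rack between 0.06 and 0.082 m and angle between pane_3_mid's own z axis and vertical between 0.22 and 0.48 rad and x of pane_3_mid in the frame of rack between -0.014 and 0.016 m and y of pane_3_mid in the frame of rack between -0.11 and 0.11 m and z of pane_3_mid in the frame of rack between 0.06 and 0.082 m and angle between pane_4_mid's own z axis and vertical between 0.22 and 0.48 rad and x of pane_4_mid in the frame of rack between -0.014 and 0.016 m and y of pane_4_mid in the frame of rack between -0.11 and 0.11 m and z of pane_4_mid in the frame of rack between 0.06 and 0.082 m); the robot touches nothing.
It fails at once if a pane falls over (more than 60 degrees from upright) (angle between any of pane_1_mid, pane_2_mid, pane_3_mid, pane_4_mid's own z axis and vertical above 1.05 rad).
It fails at once if a vial is shifted by more than 30 mm or tipped over (distance of any of vial_1, vial_2 from where it was at the start of the episode above 0.03 m or angle between any of vial_1, vial_2's own z axis and vertical above 0.5 rad).
Of pane_1, pane_2, pane_3, pane_4 only 3 to 4 are there at a start; the rules pass over those that are not, and their reading is None.
Of stopper_1, stopper_2, stopper_3, stopper_4 only 2 to 4 are there at a start; the rules pass over those that are not, and their reading is None.
At some moment in a run one of tray may be knocked a few centimetres aside while the robot is not near it.
It also fails if it takes over 208 s, if anything falls off the work surface, if the arm or the gripper's body presses on something with over 40 N, if the wrist force passes 120 N, or if a joint passes its speed limit or range.

## Working session

There is one attempt and no reset: what is moved stays moved. The work goes in short steps, Python scripts to look and compute and a tool call to move; the robot and the scene stay as the last step left them, time stands still between calls to the robot, and variables do not carry over. Pictures are saved under pics/ and viewed, and the job is handed in when it is done.

Besides the shell and the picture viewer there is one more tool, called in YAML: its name, and indented under it one key for each argument. servo_tool: Moves the arm, as the interface text tells. Its arguments: {"type":"object","properties":{"jaw":{"type":"array","items":{"type":"number"}},"travel":{"type":"array","items":{"type":"array","items":{"type":"number"}}},"turn":{"type":"array","items":{"type":"number"}},"squeeze":{"type":"number"}},"required":["jaw","travel","turn"]}

```bash
mkdir -p pics; ls; python3 - <<'E'
from rig import robot
import cv2,numpy as np
s=robot.read_state()
for k,v in s.items(): print(k,np.round(v,4).tolist())
for n in("scene","top"):
    d=robot.get_image(n); cv2.imwrite(f"pics/{n}0.png",d["pixels"][:,:,::-1])
    print(n,d["camera_matrix"].tolist(),d["k1"],d["rvec"],d["tvec"])
    np.savez(f"{n}0.npz",**d)
E
```

```text
pics
clock 0.0
joints [1.08, 0.3427, 1.525, 0.0, 1.2754, -0.146]
joint_velocities [0.0005, 0.0016, -0.0003, -0.0001, -0.0018, 0.0009]
tau [0.0009, -43.3679, -24.6014, -0.0002, 0.0078, 0.0]
position [0.1772, 0.4937, 0.2306]
ee_rot [[-0.9411, 0.338, -0.0007], [0.338, 0.9411, -0.0014], [0.0002, -0.0015, -1.0]]
ft_force [0.362, 0.3516, -0.9627]
ft_torque [-0.0251, 0.0319, -0.0043]
opening 0.085
scene [[440.22325324084187, 0.0, 279.7334324000913], [0.0, 440.22325324084187, 210.38544783001024], [0.0, 0.0, 1.0]] -0.14438604758586696 [ 1.83208621 -0.96710587  0.62443067] [-0.31404718  0.25532866  0.54973738]
top [[545.4843676854292, 0.0, 275.0577736841337], [0.0, 545.4843676854292, 214.77730048571252], [0.0, 0.0, 1.0]] 0.057607993649072105 [ 2.15382356 -2.11205931  0.1597099 ] [-0.03326697  0.53633217  1.15010083]
```

View pics/scene0.png

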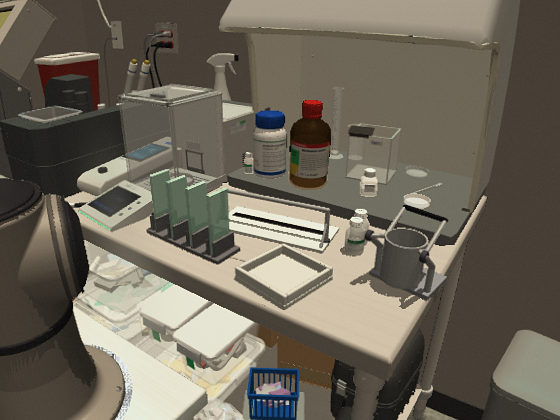

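View pics/top0.png

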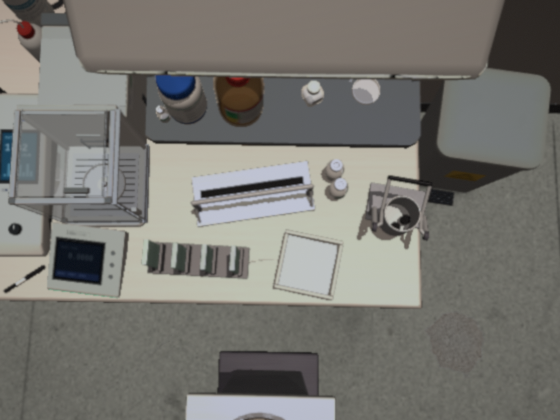

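```bash
cat > h.py <<'E'
import numpy as np,cv2
from rig import robot
def grab(n,tag=None):
    d=robot.get_image(n)
    if tag: cv2.imwrite(f"pics/{tag}.png",d["pixels"][:,:,::-1])
    return d
def cam(d):
    R=cv2.Rodrigues(np.array(d["rvec"],float))[0]; t=np.array(d["tvec"],float).ravel()
    return R,t,-R.T@t
def slopes(d,uv):
    K=np.array(d["camera_matrix"]);uv=np.atleast_2d(uv).astype(float)
    q=(uv-[K[0,2],K[1,2]])/[K[0,0],K[1,1]]
    p=q.copy();k=float(d["k1"])
    for _ in range(30): p=q/(1+k*(p**2).sum(1,keepdims=True))
    return p
def plane(d,uv,z):
    R,t,C=cam(d);p=slopes(d,uv)
    r=np.c_[p,np.ones(len(p))]@R
    s=(z-C[2])/r[:,2]
    return C+r*s[:,None]
def bydepth(d,uv):
    R,t,C=cam(d);p=slopes(d,uv);uv=np.atleast_2d(uv).astype(int)
    z=np.array(d["depth"])[uv[:,1],uv[:,0]]
    return (np.c_[p,np.ones(len(p))]*z[:,None]-t)@R, z
def proj(d,X):
    R,t,C=cam(d);c=np.atleast_2d(X)@R.T+t;p=c[:,:2]/c[:,2:]
    p=p*(1+float(d["k1"])*(p**2).sum(1,keepdims=True));K=np.array(d["camera_matrix"])
    return p*[K[0,0],K[1,1]]+[K[0,2],K[1,2]]
def cloud(d):
    H,W=d["depth"].shape;u,v=np.meshgrid(np.arange(W),np.arange(H))
    P,z=bydepth(d,np.c_[u.ravel(),v.ravel()]);P[z<=0]=np.nan
    return P.reshape(H,W,3)
def tri(d1,uv1,d2,uv2):
    A=[];b=[]
    for d,uv in((d1,uv1),(d2,uv2)):
        R,t,C=cam(d);r=np.r_[slopes(d,uv)[0],1]@R;r/=np.linalg.norm(r);M=np.eye(3)-np.outer(r,r);A.append(M);b.append(M@C)
    return np.linalg.solve(A[0]+A[1],b[0]+b[1])
def crop(d,x0,y0,x1,y1,s,tag):
    im=d["pixels"][y0:y1,x0:x1,::-1]
    cv2.imwrite(f"pics/{tag}.png",cv2.resize(im,None,fx=s,fy=s,interpolation=cv2.INTER_CUBIC))
E
python3 - <<'E'
from h import *
T=dict(np.load("top0.npz"));S=dict(np.load("scene0.npz"))
crop(T,130,140,340,310,3.5,"t0a");crop(T,260,160,460,310,4,"t0b");crop(S,340,180,460,310,5,"s0b");crop(S,130,150,350,310,3.5,"s0a")
for n,d in(("T",T),("S",S)): print(n,cam(d)[2])
P=cloud(T)
for n,uv in dict(bench=(330,150),tray=(308,265),base=(210,205),rackplate=(200,190),bar=(407,182),stand=(374,195),pane=(152,255)).items(): print(n,P[uv[1],uv[0]].round(4))
E
```

```text
T [ 0.34675641 -0.03737617  1.22059568]
S [-0.14816562 -0.47274696  0.46966671]
bench [ 0.6978 -0.1459 -0.0011]
tray [ 0.4313 -0.0977  0.0064]
base [0.5622 0.1251 0.0078]
rackplate [0.5958 0.1488 0.0102]
bar [ 0.5949 -0.2903  0.1319]
stand [ 0.591  -0.2439  0.0125]
pane [0.4395 0.2283 0.0971]
```

View pics/t0a.png

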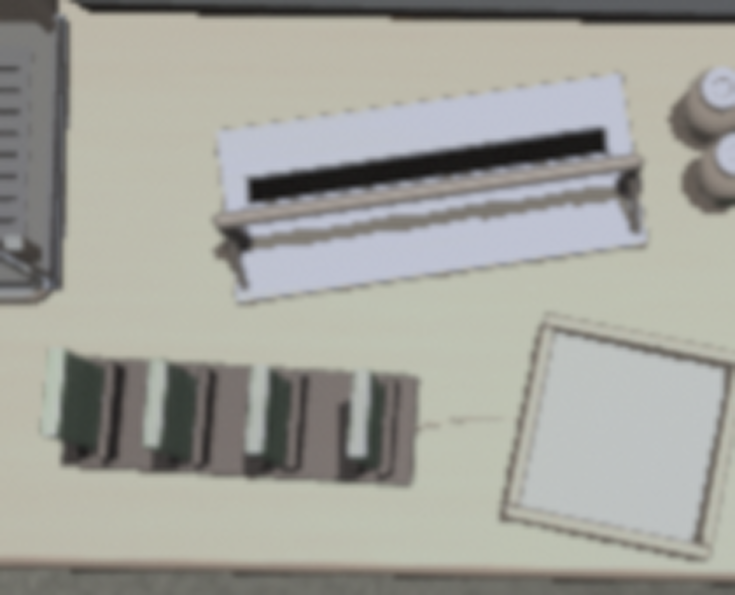

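View pics/t0b.png

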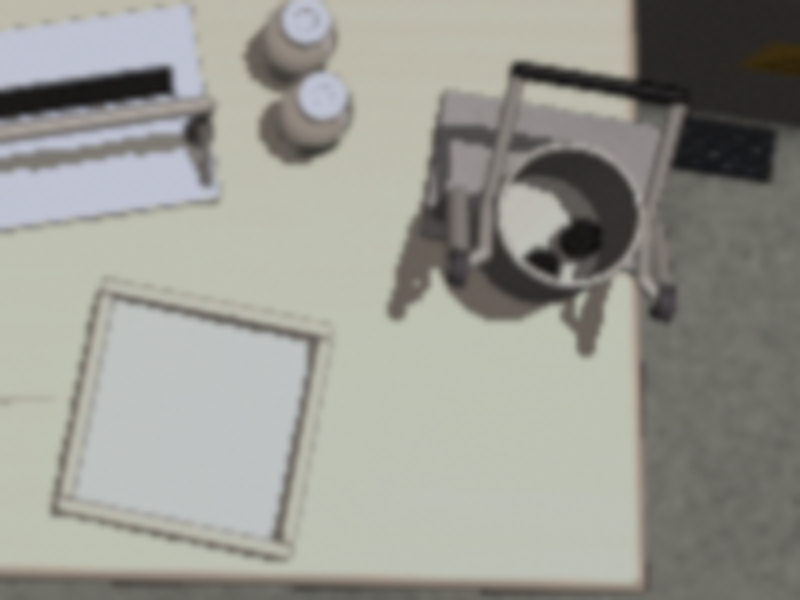

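View pics/s0b.png

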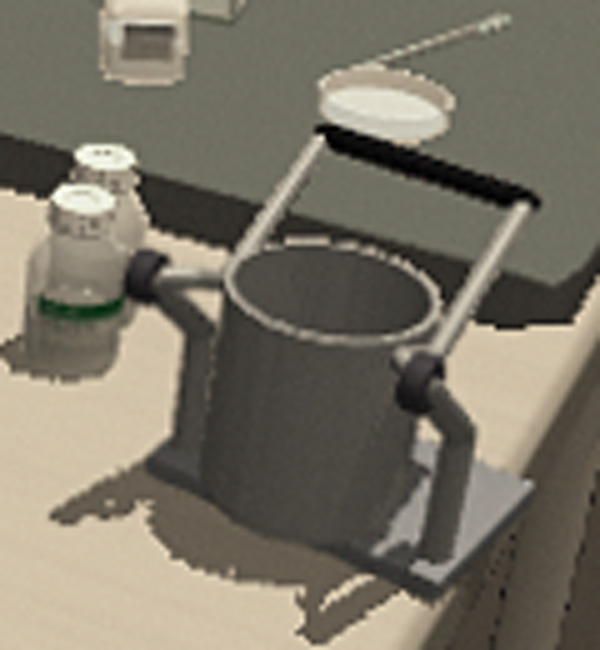

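View pics/s0a.png

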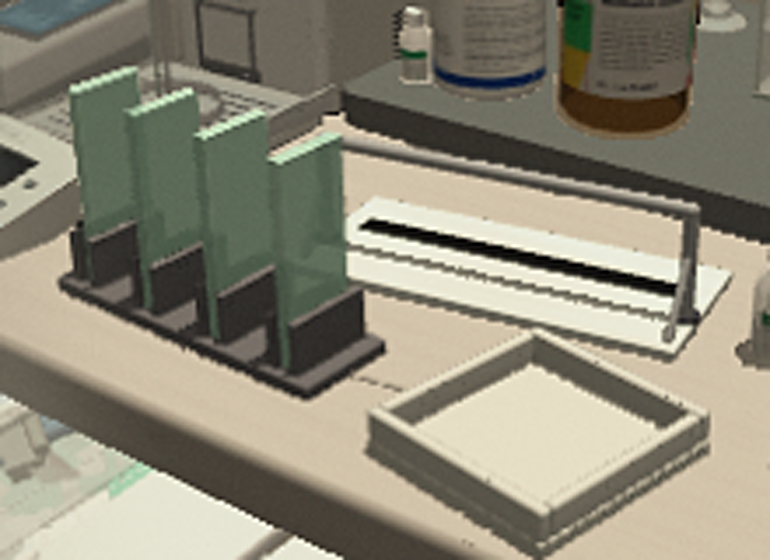

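```bash
cat > per.py <<'E'
from h import *
T=dict(np.load("top0.npz"));S=dict(np.load("scene0.npz"))
def a(x,y):return np.array([x,y])/3.5+[130,140]-0.36
def b(x,y):return np.array([x,y])/4+[260,160]-0.375
def rect(d,uv,z,n):
    P=plane(d,uv,z)[:,:2];r=cv2.minAreaRect((P*1000).astype(np.float32));print(n,"c",P.mean(0).round(4),r,[ (round(float(np.hypot(*(P[i]-P[i-1])))*1e3,1),round(float(np.degrees(np.arctan2(*(P[i]-P[i-1])[::-1]))),1)) for i in range(len(P))])
rect(T,[a(218,130),a(622,75),a(648,240),a(240,302)],.008,"rack")
rect(T,[a(248,190),a(606,141)],.008,"strip")
rect(T,[a(214,218),a(642,161)],.0815,"rail")
rect(T,[b(107,284),b(332,335),b(288,556),b(52,512)],.028,"tray")
rect(T,[b(515,70),b(687,98)],.127,"bar")
rect(T,[b(458,263),b(664,298)],.102,"hinge")
rect(T,[b(445,92),b(660,130)],.01,"standback")
P=cloud(T)
px=T["pixels"].astype(int)
# panes: cloud points with z>0.125 in holder region
m=np.zeros(P.shape[:2],bool);m[225:290,135:255]=1
m&=(P[...,2]>.128)&(P[...,2]<.15)
n,l,st,c=cv2.connectedComponentsWithStats(m.astype(np.uint8))
for i in range(1,n):
    if st[i,4]<10: continue
    ys,xs=np.where(l==i);Q=plane(T,np.c_[xs,ys],.14)[:,:2];r=cv2.minAreaRect((Q*1000).astype(np.float32));print("pane",st[i,4],c[i].round(1),r,np.median(P[l==i],0).round(4))
def bar(d,x0,y0,x1,y1):
    im=d["pixels"][y0:y1,x0:x1].max(2);return im
E
python3 per.py
```

```text
rack c [0.592  0.0283] ((592.4322509765625, 28.252159118652344), (114.25707244873047, 265.59698486328125), 9.616433143615723) [(114.3, 9.6), (265.6, -81.0), (110.5, -170.6), (265.1, 99.8)]
strip c [0.6056 0.0319] ((605.571044921875, 31.934993743896484), (234.21202087402344, 0.0), 99.02982330322266) [(234.2, 99.0), (234.2, -81.0)]
rail c [0.575  0.0266] ((574.9990234375, 26.645832061767578), (262.3243408203125, 0.0), 98.80561065673828) [(262.3, 98.8), (262.3, -81.2)]
tray c [ 0.4302 -0.0972] ((428.87371826171875, -96.843994140625), (129.1804962158203, 128.01036071777344), 78.22647094726562) [(128.0, -12.5), (126.3, -101.8), (122.3, 168.8), (129.3, 80.7)]
bar c [ 0.599  -0.2971] ((599.031982421875, -297.1381530761719), (87.61083984375, 0.0), -98.651611328125) [(87.6, 81.3), (87.6, -98.7)]
hinge c [ 0.501  -0.2807] ((501.00567626953125, -280.73046875), (106.01444244384766, 0.0), -98.72420501708984) [(106.0, 81.3), (106.0, -98.7)]
standback c [ 0.61   -0.2975] ((610.0079345703125, -297.4867248535156), (121.5438461303711, 0.0), -99.3889389038086) [(121.5, 80.6), (121.5, -99.4)]
pane 160 [145.4 251. ] ((442.9027099609375, 231.54879760742188), (12.826606750488281, 49.67020797729492), 87.7928466796875) [0.4437 0.2313 0.1406]
pane 154 [174.  254.7] ((437.67608642578125, 174.58973693847656), (12.099466323852539, 49.84302520751953), 88.03257751464844) [0.4368 0.1745 0.1404]
pane 147 [203. 256.] ((435.039794921875, 117.20465850830078), (11.538724899291992, 49.74135208129883), 87.71424865722656) [0.4358 0.1174 0.1404]
pane 144 [233.  257.6] ((433.98992919921875, 57.61948776245117), (10.939834594726562, 49.83573913574219), 88.0440902709961) [0.4329 0.0576 0.1406]
```

```bash
cat > g.py <<'E'
import sys;from h import *
# args: x y z(mm) yaw_deg of jaw axis -> travel mm + turn
s=robot.read_state();R=np.array(s["ee_rot"]);p=np.array(s["position"])
psi=np.degrees(np.arctan2(R[1,1],R[0,1]))
print("t",round(s["clock"],2),"pos",(p*1e3).round(1),"psi",round(psi,2),"open",round(s["opening"]*1e3,1),"F",np.round(s["ft_force"],1),"q",np.round(s["joints"],2))
a=list(map(float,sys.argv[1:]))
for i in range(0,len(a),4):
    g=np.array(a[i:i+3]);d=R.T@(g-p*1e3);t=-(a[i+3]-psi)
    t=(t+180)%360-180
    print("->",g,a[i+3],"travel",d.round(1),"turn",round(np.radians(t),4))
E
python3 - <<'E'
from per import *
print(tri(T,b(515,70),S,np.array([320,132])/5+[340,180]-.4),tri(T,b(687,98),S,np.array([538,202])/5+[340,180]-.4))
print(tri(T,b(458,263),S,np.array([147,275])/5+[340,180]-.4),tri(T,b(664,298),S,np.array([420,383])/5+[340,180]-.4))
print(plane(T,[b(636,20),b(640,580),b(50,578)],0))
E
python3 g.py 420 250 250 20 370 -85 100 -11
```

```text
rack c [0.592  0.0283] ((592.4322509765625, 28.252159118652344), (114.25707244873047, 265.59698486328125), 9.616433143615723) [(114.3, 9.6), (265.6, -81.0), (110.5, -170.6), (265.1, 99.8)]
strip c [0.6056 0.0319] ((605.571044921875, 31.934993743896484), (234.21202087402344, 0.0), 99.02982330322266) [(234.2, 99.0), (234.2, -81.0)]
rail c [0.575  0.0266] ((574.9990234375, 26.645832061767578), (262.3243408203125, 0.0), 98.80561065673828) [(262.3, 98.8), (262.3, -81.2)]
tray c [ 0.4302 -0.0972] ((428.87371826171875, -96.843994140625), (129.1804962158203, 128.01036071777344), 78.22647094726562) [(128.0, -12.5), (126.3, -101.8), (122.3, 168.8), (129.3, 80.7)]
bar c [ 0.599  -0.2971] ((599.031982421875, -297.1381530761719), (87.61083984375, 0.0), -98.651611328125) [(87.6, 81.3), (87.6, -98.7)]
hinge c [ 0.501  -0.2807] ((501.00567626953125, -280.73046875), (106.01444244384766, 0.0), -98.72420501708984) [(106.0, 81.3), (106.0, -98.7)]
standback c [ 0.61   -0.2975] ((610.0079345703125, -297.4867248535156), (121.5438461303711, 0.0), -99.3889389038086) [(121.5, 80.6), (121.5, -99.4)]
pane 160 [
[... 386 characters left out ...]
), 87.71424865722656) [0.4358 0.1174 0.1404]
pane 144 [233.  257.6] ((433.98992919921875, 57.61948776245117), (10.939834594726562, 49.83573913574219), 88.0440902709961) [0.4329 0.0576 0.1406]
[ 0.60537754 -0.25312277  0.12636764] [ 0.59224734 -0.33992595  0.12695541]
[ 0.50860466 -0.22731438  0.1002102 ] [ 0.49274442 -0.33244399  0.0993014 ]
[[ 0.66605226 -0.34788156  0.        ]
 [ 0.35041213 -0.34296997  0.        ]
 [ 0.34415015 -0.01981484  0.        ]]
t 0.1 pos [177.3 493.8 230.7] psi 70.25 open 85.7 F [0.6 0.1 0.2] q [ 1.08  0.34  1.52 -0.    1.28 -0.15]
-> [420. 250. 250.] 20.0 travel [-310.8 -147.4  -19.1] turn 0.877
-> [370. -85. 100.] -11.0 travel [-377.  -479.4  131.3] turn 1.418
```

servo_tool:
  jaw: [50, 50, 50, 50, 50, 50, 50, 50, 50, 50]
  travel:
    - [-31, -15, -2]
    - [-62, -30, -4]
    - [-93, -45, -6]
    - [-124, -60, -8]
    - [-155, -75, -10]
    - [-186, -90, -12]
    - [-217, -105, -14]
    - [-248, -120, -16]
    - [-280, -134, -18]
    - [-311, -147, -19]
  turn: [0.09, 0.18, 0.27, 0.36, 0.45, 0.53, 0.61, 0.7, 0.79, 0.877]

```text
clock: 0.93
position: [0.4213, 0.2491, 0.2504]
ee_rot: [[-0.338, 0.941, -0.0], [0.941, 0.338, -0.0], [0.0, -0.0, -1.0]]
ft_force: [0.6, 0.6, 0.1]
opening: 0.0497
```

```bash
python3 g.py 370 -85 60 -11 370 -85 9 -11
```

```text
t 0.93 pos [421.3 249.1 250.4] psi 19.73 open 49.7 F [0.6 0.6 0.1] q [0.38 0.26 1.58 0.   1.3  0.03]
-> [370. -85.  60.] -11.0 travel [-297.1 -161.1  190.4] turn 0.5363
-> [370. -85.   9.] -11.0 travel [-297.1 -161.1  241.4] turn 0.5363
```

servo_tool:
  jaw: [40, 40, 40, 40, 40, 40, 40, 40, 40, 40]
  travel:
    - [-32, -18, 0]
    - [-66, -36, 0]
    - [-99, -54, 0]
    - [-132, -72, 0]
    - [-165, -90, 0]
    - [-198, -108, 0]
    - [-231, -126, 10]
    - [-264, -144, 30]
    - [-297, -161, 60]
    - [-297, -161, 100]
  turn: [0.05, 0.11, 0.17, 0.23, 0.29, 0.35, 0.41, 0.47, 0.536, 0.536]

```text
clock: 1.77
position: [0.3723, -0.088, 0.1545]
ee_rot: [[0.193, 0.981, 0.007], [0.981, -0.193, -0.004], [-0.003, 0.008, -1.0]]
ft_force: [1.2, -0.2, -0.0]
opening: 0.04
```

```bash
python3 g.py 370 -85 40 -11 370 -85 9 -11; python3 - <<'E'
from h import *
d=grab("top","t1");S=grab("scene","s1");crop(S,180,180,400,340,3,"s1c")
E
```

```text
t 1.77 pos [372.3 -88.  154.5] psi -11.13 open 40.0 F [ 1.2 -0.2 -0. ] q [-0.43  0.17  2.   -0.    0.96 -0.24]
-> [370. -85.  40.] -11.0 travel [  2.8  -3.7 114.5] turn -0.0022
-> [370. -85.   9.] -11.0 travel [  2.9  -4.  145.5] turn -0.0022
```

View pics/s1c.png

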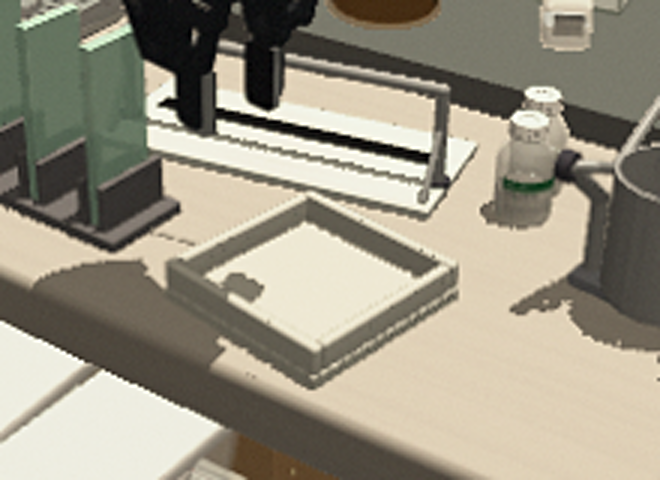

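servo_tool:
  jaw: [40, 40, 40, 40, 40, 40, 40, 40, 40, 40]
  travel:
    - [0, 0, 5]
    - [0, 0, 25]
    - [0, 0, 50]
    - [0, 0, 75]
    - [0, 0, 95]
    - [0, 0, 112]
    - [0, 0, 126]
    - [0, 0, 136]
    - [0, 0, 140]
    - [0, 0, 140]
  turn: [0, 0, 0, 0, 0, 0, 0, 0, 0, 0]

```text
clock: 2.7
position: [0.3719, -0.0826, 0.0138]
ee_rot: [[0.184, 0.983, 0.001], [0.983, -0.184, -0.0], [-0.0, 0.001, -1.0]]
ft_force: [0.4, -0.2, 0.6]
opening: 0.0397
```

```bash
python3 g.py 370 -85 9 -11;  python3 - <<'E'
from h import *
S=grab("scene","s2");crop(S,200,180,360,340,4,"s2c")
E
```

```text
t 2.7 pos [371.9 -82.6  13.8] psi -10.6 open 39.7 F [ 0.4 -0.2  0.6] q [-0.42  0.45  2.16  0.    0.53 -0.24]
-> [370. -85.   9.] -11.0 travel [-2.7 -1.4  4.8] turn 0.007
```

View pics/s2c.png

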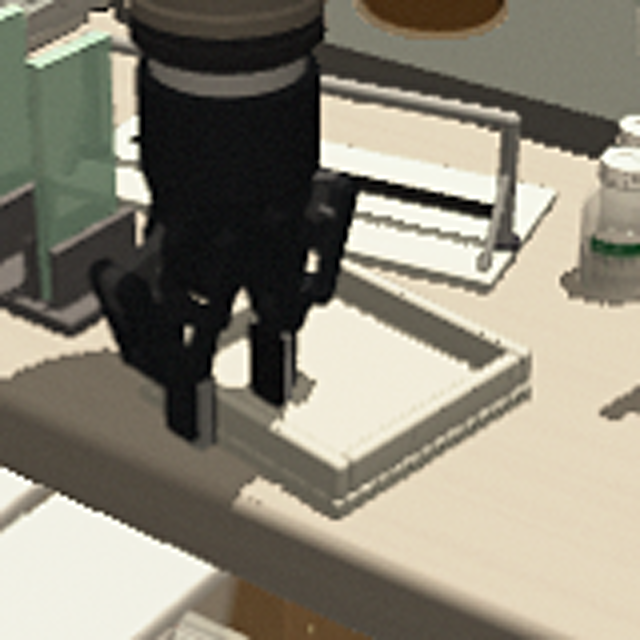

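servo_tool:
  jaw: [40, 30, 20, 10, 4, 4, 4, 4, 4, 4]
  travel:
    - [0, -1, 2]
    - [0, -1, 3]
    - [0, -1, 4]
    - [0, -1, 4]
    - [0, -1, 4]
    - [0, -1, 4]
    - [0, -1, 4]
    - [0, -1, 4]
    - [0, -1, 4]
    - [0, -1, 4]
  turn: [0, 0, 0, 0, 0, 0, 0, 0, 0, 0]
  squeeze: 40

```text
clock: 3.58
position: [0.3702, -0.0831, 0.0097]
ee_rot: [[0.186, 0.983, 0.001], [0.983, -0.186, -0.0], [-0.0, 0.001, -1.0]]
ft_force: [0.7, 0.6, 6.1]
opening: 0.007
```

```bash
python3 g.py 400 -261 10 -9
```

```text
t 3.58 pos [370.2 -83.1   9.7] psi -10.71 open 7.0 F [0.7 0.6 6.1] q [-0.42  0.46  2.17  0.    0.51 -0.24]
-> [ 400. -261.   10.] -9.0 travel [-169.2   62.3   -0.2] turn -0.0299
```

servo_tool:
  jaw: [4, 4, 4, 4, 4, 4, 4, 4, 4, 4]
  travel:
    - [-8, 3, -1]
    - [-25, 9, -1]
    - [-45, 17, -1]
    - [-68, 25, -1]
    - [-91, 34, -1]
    - [-114, 42, -1]
    - [-136, 50, -1]
    - [-154, 57, -1]
    - [-164, 61, -1]
    - [-167, 62, -1]
  turn: [0, 0, -0.01, -0.01, -0.02, -0.02, -0.03, -0.03, -0.03, -0.03]

```text
clock: 4.42
position: [0.3992, -0.2598, 0.0098]
ee_rot: [[0.158, 0.987, -0.001], [0.987, -0.158, 0.001], [0.001, -0.001, -1.0]]
ft_force: [-0.9, 3.1, -1.0]
opening: 0.0066
```

```bash
python3 g.py 400 -259 10 -9;  python3 - <<'E'
from h import *
S=grab("scene","s3");d=grab("top","t3");crop(d,280,160,450,310,4,"t3c");np.savez("top3.npz",**d)
E
```

```text
t 4.42 pos [ 399.2 -259.8    9.8] psi -9.08 open 6.6 F [-0.9  3.1 -1. ] q [-0.74  0.57  1.91 -0.    0.67 -0.58]
-> [ 400. -259.   10.] -9.0 travel [ 1.   0.6 -0.2] turn -0.0014
```

View pics/t3c.png

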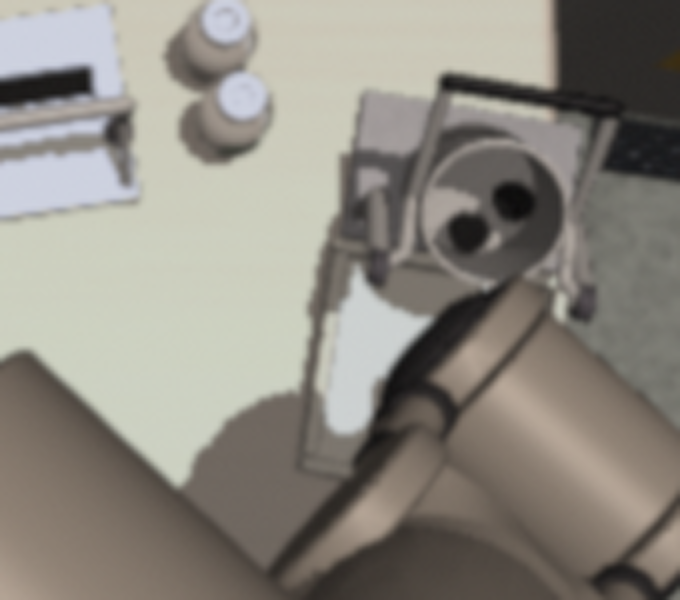

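View pics/s3.png

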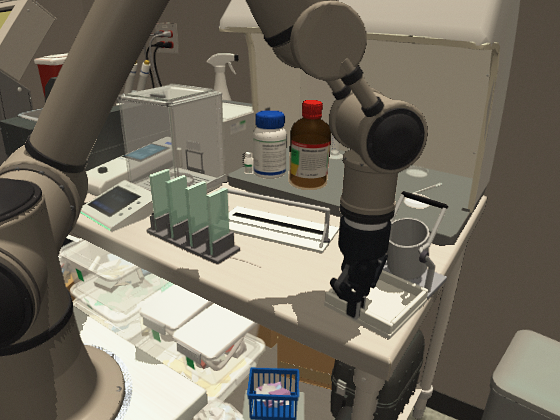

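servo_tool:
  jaw: [30, 30, 30, 30, 30, 30, 30, 30, 30, 30]
  travel:
    - [0, 0, 0]
    - [0, 0, 0]
    - [0, 0, -3]
    - [0, 0, -20]
    - [0, 0, -55]
    - [0, 0, -95]
    - [0, 0, -135]
    - [0, 0, -175]
    - [0, 0, -190]
    - [0, 0, -190]
  turn: [0, 0, 0, 0, 0, 0, 0, 0, 0, 0]

```text
clock: 5.35
position: [0.4015, -0.2595, 0.2051]
ee_rot: [[0.156, 0.988, 0.007], [0.988, -0.156, -0.006], [-0.005, 0.008, -1.0]]
ft_force: [0.9, -0.8, 0.8]
opening: 0.03
```

```bash
python3 g.py 600 -297 200 -9 600 -297 108 -9
```

```text
t 5.35 pos [ 401.5 -259.5  205.1] psi -8.95 open 30.0 F [ 0.9 -0.8  0.8] q [-0.73  0.28  1.7   0.    1.16 -0.58]
-> [ 600. -297.  200.] -9.0 travel [ -6.1 201.8   6.8] turn 0.0009
-> [ 600. -297.  108.] -9.0 travel [ -5.6 201.1  98.8] turn 0.0009
```

servo_tool:
  jaw: [30, 30, 30, 30, 30, 30, 30, 30, 30, 30]
  travel:
    - [0, 10, 0]
    - [-1, 40, 0]
    - [-2, 75, 0]
    - [-3, 110, 0]
    - [-4, 145, 0]
    - [-5, 175, 0]
    - [-6, 195, 0]
    - [-6, 201, 5]
    - [-6, 201, 20]
    - [-6, 201, 30]
  turn: [0, 0, 0, 0, 0, 0, 0, 0, 0, 0]

```text
clock: 6.18
position: [0.5966, -0.2949, 0.1667]
ee_rot: [[0.156, 0.988, -0.004], [0.988, -0.156, 0.002], [0.002, -0.004, -1.0]]
ft_force: [0.6, -0.3, -0.7]
opening: 0.0301
```

```bash
python3 g.py 600 -297 108 -9;  python3 - <<'E'
from h import *
S=grab("scene","s4");crop(S,300,120,480,340,2.7,"s4c");d=grab("top","t4");crop(d,280,160,450,310,4,"t4c");np.savez("top4.npz",**d)
E
```

```text
t 6.18 pos [ 596.6 -294.9  166.7] psi -8.96 open 30.1 F [ 0.6 -0.3 -0.7] q [-0.57  0.65  1.18  0.    1.31 -0.42]
-> [ 600. -297.  108.] -9.0 travel [-1.7  3.9 58.6] turn 0.0007
```

View pics/t4c.png

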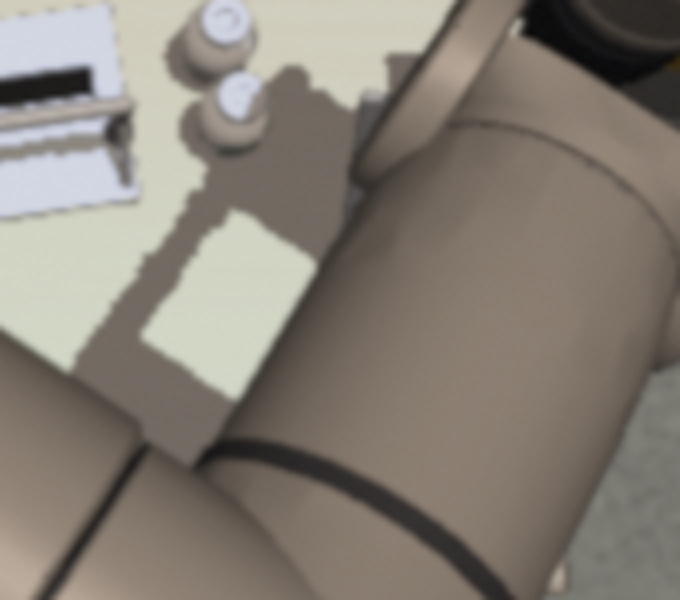

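View pics/s4c.png

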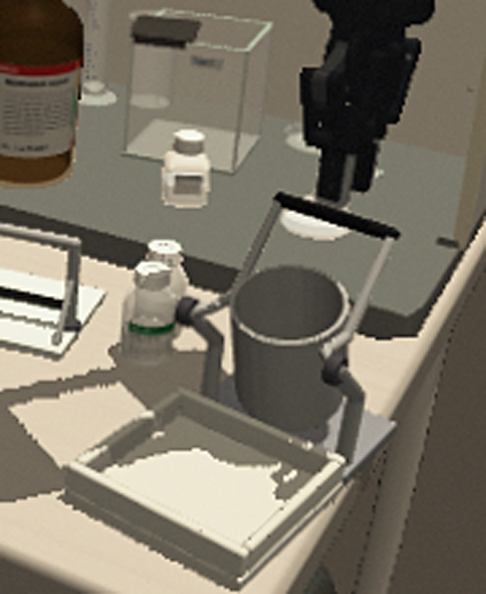

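servo_tool:
  jaw: [30, 30, 30, 30, 30, 30, 30, 30, 30, 30]
  travel:
    - [-1, 1, 2]
    - [-2, 2, 8]
    - [-2, 2, 18]
    - [-2, 2, 28]
    - [-2, 2, 38]
    - [-2, 2, 46]
    - [-2, 2, 52]
    - [-2, 2, 54]
    - [-2, 2, 54]
    - [-2, 2, 54]
  turn: [0, 0, 0, 0, 0, 0, 0, 0, 0, 0]

```text
clock: 7.12
position: [0.5988, -0.2983, 0.116]
ee_rot: [[0.156, 0.988, -0.0], [0.988, -0.156, 0.0], [0.0, -0.0, -1.0]]
ft_force: [0.5, -0.8, -0.2]
opening: 0.0295
```

```bash
python3 g.py 600 -297 108 -9;  python3 - <<'E'
from h import *
S=grab("scene","s5");crop(S,380,130,480,300,3.5,"s5c")
c=lambda x,y:np.array([x,y])/2.7+[300,120]-.3
P=plane(S,[c(66,465),c(182,390),c(345,461),c(243,553)],.028)[:,:2];print(P.round(4),P.mean(0))
E
```

```text
t 7.12 pos [ 598.8 -298.3  116. ] psi -9.0 open 29.5 F [ 0.5 -0.8 -0.2] q [-0.58  0.7   1.24  0.    1.2  -0.42]
-> [ 600. -297.  108.] -9.0 travel [1.5 0.9 8. ] turn -0.0
[[ 0.4021 -0.1981]
 [ 0.525  -0.2226]
 [ 0.5054 -0.3458]
 [ 0.3838 -0.3237]] [ 0.45408237 -0.27256443]
```

View pics/s5c.png

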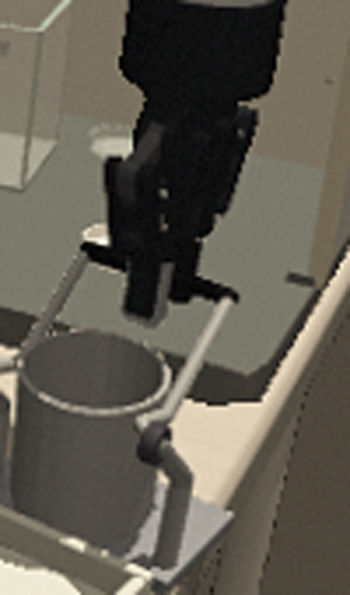

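servo_tool:
  jaw: [30, 30, 25, 18, 10, 4, 4, 4, 4, 4]
  travel:
    - [0, 1, 3]
    - [0, 1, 6]
    - [0, 1, 7]
    - [0, 1, 7]
    - [0, 1, 7]
    - [0, 1, 7]
    - [0, 1, 7]
    - [0, 1, 7]
    - [0, 1, 7]
    - [0, 1, 7]
  turn: [0, 0, 0, 0, 0, 0, 0, 0, 0, 0]
  squeeze: 40

```text
clock: 8.0
position: [0.5946, -0.2973, 0.1063]
ee_rot: [[0.157, 0.988, -0.013], [0.988, -0.157, 0.005], [0.003, -0.014, -1.0]]
ft_force: [-14.6, 0.9, -3.6]
opening: 0.0091
```

```bash
python3 g.py; python3 - <<'E'
import numpy as np
a0=np.arctan2(25,102)
for th in np.arange(0,2.61,.1): print(round(th,1),round(105*(np.cos(a0+th)-np.cos(a0)),0),-round(105*(np.sin(a0+th)-np.sin(a0)),0))
E
```

```text
t 8.0 pos [ 594.6 -297.3  106.3] psi -9.01 open 9.1 F [-14.6   0.9  -3.6] q [-0.58  0.71  1.25 -0.    1.2  -0.42]
0.0 0.0 -0.0
0.1 -3.0 -10.0
0.2 -7.0 -20.0
0.3 -12.0 -29.0
0.4 -18.0 -38.0
0.5 -24.0 -46.0
0.6 -32.0 -53.0
0.7 -40.0 -60.0
0.8 -49.0 -66.0
0.9 -58.0 -70.0
1.0 -68.0 -74.0
1.1 -78.0 -77.0
1.2 -88.0 -79.0
1.3 -99.0 -80.0
1.4 -109.0 -80.0
1.5 -120.0 -78.0
1.6 -130.0 -76.0
1.7 -140.0 -73.0
1.8 -149.0 -69.0
1.9 -159.0 -63.0
2.0 -167.0 -57.0
2.1 -175.0 -50.0
2.2 -182.0 -43.0
2.3 -189.0 -34.0
2.4 -194.0 -25.0
2.5 -199.0 -16.0
2.6 -202.0 -6.0
```

servo_tool:
  jaw: [4, 4, 4, 4, 4, 4, 4, 4, 4, 4]
  travel:
    - [0, -5, -5]
    - [0, -7, -10]
    - [0, -11, -20]
    - [0, -16, -29]
    - [0, -22, -38]
    - [0, -28, -46]
    - [0, -36, -53]
    - [0, -44, -60]
    - [0, -53, -66]
    - [0, -62, -70]
  turn: [0, 0, 0, 0, 0, 0, 0, 0, 0, 0]

```text
clock: 8.83
position: [0.5335, -0.2877, 0.1741]
ee_rot: [[0.157, 0.988, -0.013], [0.988, -0.157, 0.006], [0.004, -0.014, -1.0]]
ft_force: [-8.2, -3.8, -27.0]
opening: 0.0089
```

```bash
python3 g.py
```

```text
t 8.83 pos [ 533.5 -287.7  174.1] psi -9.03 open 8.9 F [ -8.2  -3.8 -27. ] q [-0.62  0.54  1.36 -0.    1.25 -0.46]
```

servo_tool:
  jaw: [4, 4, 4, 4, 4, 4, 4, 4, 4, 4]
  travel:
    - [0, -10, -4]
    - [0, -20, -7]
    - [0, -30, -9]
    - [0, -41, -10]
    - [0, -51, -10]
    - [0, -62, -8]
    - [0, -72, -6]
    - [0, -82, -3]
    - [0, -91, 1]
    - [0, -101, 7]
  turn: [0, 0, 0, 0, 0, 0, 0, 0, 0, 0]

```text
clock: 9.67
position: [0.4412, -0.2735, 0.169]
ee_rot: [[0.157, 0.988, 0.005], [0.988, -0.157, -0.0], [0.001, 0.005, -1.0]]
ft_force: [18.7, -7.2, -30.3]
opening: 0.0085
```

```bash
python3 g.py;python3 - <<'E'
from h import *
S=grab("scene","s6");crop(S,330,80,480,330,2.4,"s6c")
E
```

```text
t 9.67 pos [ 441.2 -273.5  169. ] psi -9.04 open 8.5 F [ 18.7  -7.2 -30.3] q [-0.7   0.39  1.64  0.    1.11 -0.55]
```

View pics/s6c.png

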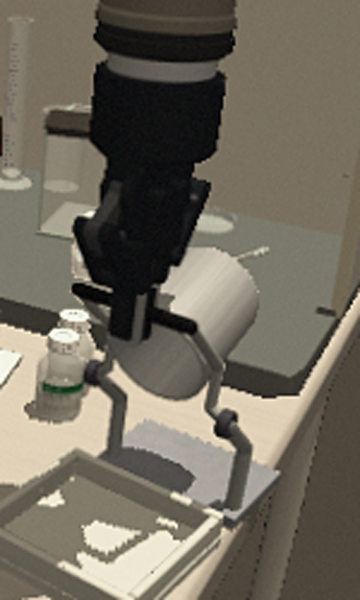

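servo_tool:
  jaw: [4, 4, 4, 4, 4, 4, 4, 4, 4, 4]
  travel:
    - [0, -7, 6]
    - [0, -14, 13]
    - [0, -21, 20]
    - [0, -25, 24]
    - [0, -28, 29]
    - [0, -31, 33]
    - [0, -33, 38]
    - [0, -36, 43]
    - [0, -38, 47]
    - [0, -40, 52]
  turn: [0, 0, 0, 0, 0, 0, 0, 0, 0, 0]

```text
clock: 10.55
position: [0.4003, -0.2673, 0.1208]
ee_rot: [[0.156, 0.988, 0.003], [0.988, -0.156, -0.002], [-0.002, 0.003, -1.0]]
ft_force: [4.7, -2.7, -0.3]
opening: 0.0083
```

servo_tool:
  jaw: [4, 4, 4, 4, 4, 4, 4, 4, 4, 4]
  travel:
    - [0, 0, 3]
    - [0, -1, 6]
    - [0, -1, 6]
    - [0, -1, 6]
    - [0, -1, 6]
    - [0, -1, 6]
    - [0, -1, 6]
    - [0, -1, 6]
    - [0, -1, 6]
    - [0, -1, 6]
  turn: [0, 0, 0, 0, 0, 0, 0, 0, 0, 0]

```text
clock: 11.38
position: [0.3981, -0.2668, 0.1143]
ee_rot: [[0.156, 0.988, -0.001], [0.988, -0.156, -0.001], [-0.001, -0.0, -1.0]]
ft_force: [-1.3, -4.8, 0.2]
opening: 0.0087
```

```bash
python3 g.py;python3 - <<'E'
from h import *
S=grab("scene","s7");crop(S,310,80,480,330,2.4,"s7c")
E
```

```text
t 11.38 pos [ 398.1 -266.8  114.3] psi -8.99 open 8.7 F [-1.3 -4.8  0.2] q [-0.75  0.4   1.81 -0.    0.94 -0.59]
```

View pics/s7c.png

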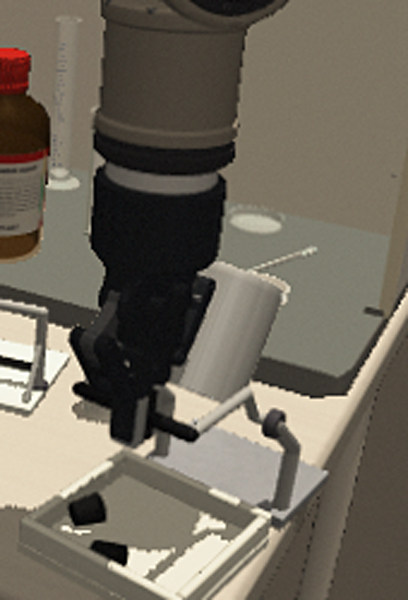

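servo_tool:
  jaw: [4, 4, 4, 4, 4, 4, 4, 4, 4, 4]
  travel:
    - [0, 1, -9]
    - [0, 5, -19]
    - [0, 11, -29]
    - [0, 18, -38]
    - [0, 25, -45]
    - [0, 33, -52]
    - [0, 41, -58]
    - [0, 51, -64]
    - [0, 60, -68]
    - [0, 70, -71]
  turn: [0, 0, 0, 0, 0, 0, 0, 0, 0, 0]

```text
clock: 12.27
position: [0.4669, -0.2773, 0.1854]
ee_rot: [[0.156, 0.988, -0.003], [0.988, -0.156, 0.001], [0.0, -0.003, -1.0]]
ft_force: [-3.6, -2.5, 3.4]
opening: 0.0086
```

```bash
python3 g.py
```

```text
t 12.27 pos [ 466.9 -277.3  185.4] psi -8.99 open 8.6 F [-3.6 -2.5  3.4] q [-0.68  0.42  1.54 -0.    1.18 -0.52]
```

servo_tool:
  jaw: [4, 4, 4, 4, 4, 4, 4, 4, 4, 4]
  travel:
    - [0, 10, -2]
    - [0, 21, -4]
    - [0, 31, -4]
    - [0, 42, -3]
    - [0, 52, -1]
    - [0, 62, 2]
    - [0, 72, 6]
    - [0, 81, 10]
    - [0, 90, 16]
    - [0, 98, 23]
  turn: [0, 0, 0, 0, 0, 0, 0, 0, 0, 0]

```text
clock: 13.1
position: [0.5653, -0.2925, 0.1617]
ee_rot: [[0.156, 0.988, 0.0], [0.988, -0.156, 0.001], [0.001, 0.0, -1.0]]
ft_force: [-0.3, 0.1, 3.2]
opening: 0.0087
```

```bash
python3 g.py
```

```text
t 13.1 pos [ 565.3 -292.5  161.7] psi -8.98 open 8.7 F [-0.3  0.1  3.2] q [-0.6   0.6   1.29  0.    1.25 -0.44]
```

servo_tool:
  jaw: [4, 4, 4, 4, 4, 4, 4, 4, 4, 4]
  travel:
    - [0, 8, 7]
    - [0, 14, 15]
    - [0, 20, 24]
    - [0, 25, 33]
    - [0, 28, 40]
    - [0, 30, 46]
    - [0, 31, 50]
    - [0, 32, 53]
    - [0, 32, 53]
    - [0, 32, 53]
  turn: [0, 0, 0, 0, 0, 0, 0, 0, 0, 0]

```text
clock: 13.93
position: [0.5966, -0.2975, 0.1093]
ee_rot: [[0.156, 0.988, 0.002], [0.988, -0.156, 0.0], [0.0, 0.002, -1.0]]
ft_force: [5.4, 2.1, 0.6]
opening: 0.0085
```

```bash
python3 g.py
```

```text
t 13.93 pos [ 596.6 -297.5  109.3] psi -8.99 open 8.5 F [5.4 2.1 0.6] q [-0.58  0.7   1.25  0.    1.18 -0.42]
```

servo_tool:
  jaw: [4, 4, 30, 30, 30, 30, 30, 30, 30, 30]
  travel:
    - [0, 0, 2]
    - [0, 0, 2]
    - [0, 0, 2]
    - [0, 0, 2]
    - [0, 0, 1]
    - [0, 0, -15]
    - [0, 0, -40]
    - [0, 0, -70]
    - [0, 0, -100]
    - [0, 0, -120]
  turn: [0, 0, 0, 0, 0, 0, 0, 0, 0, 0]

```text
clock: 14.77
position: [0.596, -0.2983, 0.2323]
ee_rot: [[0.157, 0.988, 0.002], [0.988, -0.157, -0.002], [-0.001, 0.002, -1.0]]
ft_force: [0.1, -1.2, -0.1]
opening: 0.0301
```

```bash
python3 g.py 600 0 250 40 430 60 250 88; python3 - <<'E'
from h import *
S=grab("scene","s8");crop(S,300,120,480,340,2.7,"s8c")
E
```

```text
t 14.77 pos [ 596.  -298.3  232.3] psi -9.03 open 30.1 F [ 0.1 -1.2 -0.1] q [-0.58  0.61  1.08 -0.    1.45 -0.42]
-> [600.   0. 250.] 40.0 travel [295.3 -42.8 -18.2] turn -0.8557
-> [430.  60. 250.] 88.0 travel [ 327.8 -220.1  -18.6] turn -1.6934
```

View pics/s8c.png

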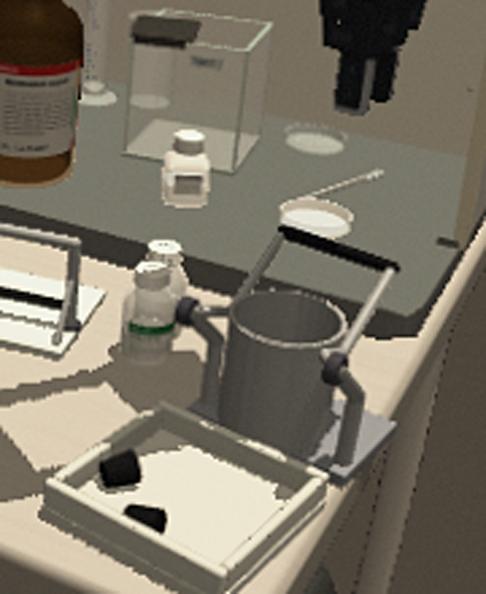

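servo_tool:
  jaw: [40, 40, 40, 40, 40, 40, 40, 40, 40, 40]
  travel:
    - [15, -10, 0]
    - [48, -33, 0]
    - [82, -56, 0]
    - [116, -79, 0]
    - [150, -102, 0]
    - [184, -124, 0]
    - [220, -148, 0]
    - [255, -172, 0]
    - [290, -196, 0]
    - [323, -216, 0]
  turn: [-0.1, -0.22, -0.34, -0.46, -0.58, -0.7, -0.82, -0.94, -1.06, -1.18]

```text
clock: 15.65
position: [0.4313, 0.0561, 0.2291]
ee_rot: [[-0.856, 0.517, -0.001], [0.517, 0.856, -0.0], [0.0, -0.001, -1.0]]
ft_force: [1.8, -0.3, -0.3]
opening: 0.04
```

```bash
python3 g.py 434 57.6 170 88 434 57.6 112 88; python3 - <<'E'
from h import *
S=grab("scene","s9");d=grab("top","t9");crop(d,240,130,450,310,3.5,"t9c");np.savez("top9.npz",**d)
E
```

```text
t 15.65 pos [431.3  56.1 229.1] psi 58.9 open 40.0 F [ 1.8 -0.3 -0.3] q [-0.05  0.18  1.76 -0.    1.21 -1.07]
-> [434.   57.6 170. ] 88.0 travel [-1.6  2.7 59.1] turn -0.5079
-> [434.   57.6 112. ] 88.0 travel [ -1.6   2.8 117.1] turn -0.5079
```

View pics/t9c.png

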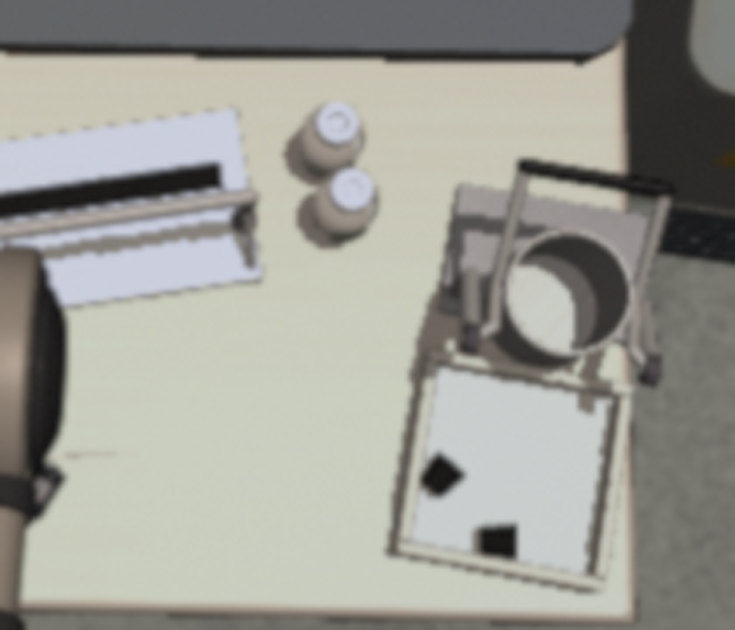

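servo_tool:
  jaw: [40, 40, 40, 40, 40, 40, 40, 40, 40, 40]
  travel:
    - [-1, 1, 10]
    - [-2, 3, 20]
    - [-2, 3, 30]
    - [-2, 3, 40]
    - [-2, 3, 50]
    - [-2, 3, 55]
    - [-2, 3, 55]
    - [-2, 3, 55]
    - [-2, 3, 55]
    - [-2, 3, 55]
  turn: [-0.12, -0.24, -0.36, -0.48, -0.508, -0.508, -0.508, -0.508, -0.508, -0.508]

```text
clock: 16.58
position: [0.4368, 0.0564, 0.1748]
ee_rot: [[-0.999, 0.041, 0.001], [0.041, 0.999, -0.0], [-0.001, -0.0, -1.0]]
ft_force: [-0.4, -0.1, -0.2]
opening: 0.0403
```

```bash
python3 g.py 434 57.6 112 88; python3 - <<'E'
from h import *
S=grab("scene","s10");crop(S,130,100,290,280,3.5,"s10c");d=grab("top","t10");crop(d,130,200,290,310,4,"t10c")
E
```

```text
t 16.58 pos [436.8  56.4 174.8] psi 87.67 open 40.3 F [-0.4 -0.1 -0.2] q [-0.05  0.25  1.83 -0.    1.06 -1.58]
-> [434.   57.6 112. ] 88.0 travel [ 2.9  1.1 62.8] turn -0.0057
```

View pics/s10c.png

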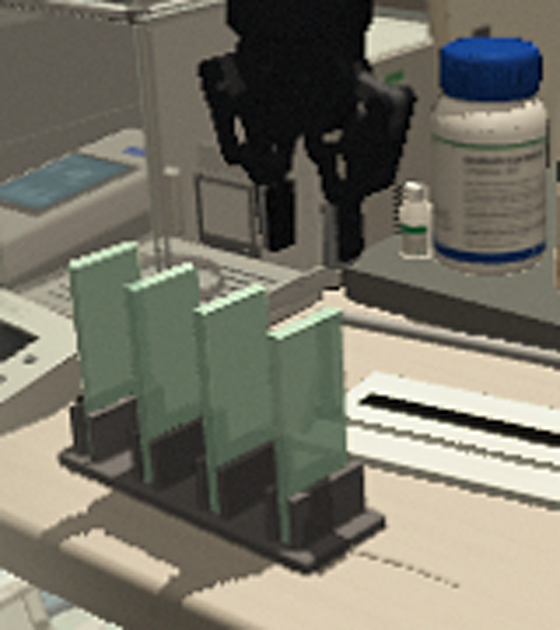

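servo_tool:
  jaw: [40, 40, 40, 40, 40, 40, 25, 12, 6, 6]
  travel:
    - [1, 1, 12]
    - [2, 1, 28]
    - [2, 1, 44]
    - [2, 1, 56]
    - [2, 1, 62]
    - [2, 1, 62]
    - [2, 1, 62]
    - [2, 1, 62]
    - [2, 1, 62]
    - [2, 1, 62]
  turn: [0, 0, 0, 0, 0, 0, 0, 0, 0, 0]
  squeeze: 45

```text
clock: 17.52
position: [0.4352, 0.0576, 0.1132]
ee_rot: [[-0.999, 0.04, 0.002], [0.04, 0.999, 0.0], [-0.002, 0.0, -1.0]]
ft_force: [0.4, -0.0, 5.1]
opening: 0.0093
```

```bash
python3 g.py 434 57.6 112 88; python3 - <<'E'
from h import *
S=grab("scene","s11");crop(S,130,100,290,280,3.5,"s11c")
E
```

```text
t 17.52 pos [435.2  57.6 113.2] psi 87.72 open 9.3 F [ 0.4 -0.   5.1] q [-0.04  0.33  1.92  0.    0.89 -1.57]
-> [434.   57.6 112. ] 88.0 travel [ 1.2 -0.1  1.2] turn -0.0049
```

View pics/s11c.png

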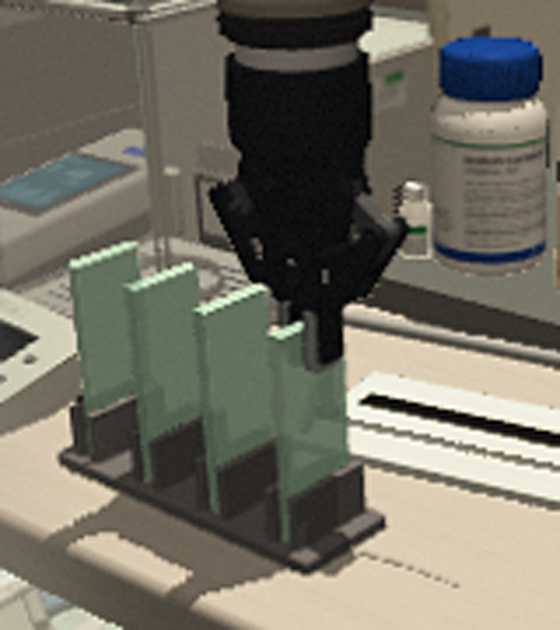

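```bash
python3 g.py 626 -56.6 245 9
```

```text
t 17.57 pos [435.3  57.6 113.2] psi 87.72 open 8.9 F [0.  1.1 5. ] q [-0.04  0.33  1.92  0.    0.89 -1.57]
-> [626.  -56.6 245. ] 9.0 travel [-195.5 -106.5 -131.4] turn 1.3739
```

servo_tool:
  jaw: [6, 6, 6, 6, 6, 6, 6, 6, 6, 6]
  travel:
    - [0, 0, -10]
    - [0, 0, -40]
    - [0, 0, -75]
    - [0, 0, -110]
    - [-15, -8, -130]
    - [-40, -22, -131]
    - [-70, -38, -131]
    - [-100, -55, -131]
    - [-130, -71, -131]
    - [-160, -87, -131]
  turn: [0, 0, 0, 0, 0.1, 0.22, 0.34, 0.46, 0.58, 0.7]

```text
clock: 18.4
position: [0.5916, -0.0366, 0.2429]
ee_rot: [[-0.735, 0.679, -0.001], [0.679, 0.735, 0.0], [0.001, -0.001, -1.0]]
ft_force: [-0.3, 0.0, -2.0]
opening: 0.0093
```

```bash
python3 g.py 626 -56.6 245 9;python3 g.py 626 -56.6 160 9
```

```text
t 18.4 pos [591.6 -36.6 242.9] psi 47.27 open 9.3 F [-0.3  0.  -2. ] q [-0.19  0.46  1.31  0.    1.37 -1.02]
-> [626.  -56.6 245. ] 9.0 travel [-38.8   8.6  -2.1] turn 0.6679
t 18.4 pos [591.6 -36.6 242.9] psi 47.27 open 9.3 F [-0.3  0.  -2. ] q [-0.19  0.46  1.31  0.    1.37 -1.02]
-> [626.  -56.6 160. ] 9.0 travel [-38.9   8.7  82.9] turn 0.6679
```

servo_tool:
  jaw: [6, 6, 6, 6, 6, 6, 6, 6, 6, 6]
  travel:
    - [-10, 2, 0]
    - [-22, 5, 0]
    - [-32, 7, 0]
    - [-39, 9, 0]
    - [-39, 9, 15]
    - [-39, 9, 40]
    - [-39, 9, 65]
    - [-39, 9, 90]
    - [-39, 9, 108]
    - [-39, 9, 115]
  turn: [0.12, 0.24, 0.36, 0.48, 0.6, 0.668, 0.668, 0.668, 0.668, 0.668]

```text
clock: 19.23
position: [0.6235, -0.0549, 0.1244]
ee_rot: [[-0.162, 0.987, -0.007], [0.987, 0.162, 0.001], [0.003, -0.006, -1.0]]
ft_force: [-0.1, 1.5, -3.4]
opening: 0.0092
```

```bash
python3 g.py 626 -56.6 112 9; python3 - <<'E'
from h import *
S=grab("scene","s12");crop(S,230,110,390,270,4,"s12c");d=grab("top","t12");crop(d,170,130,340,260,4,"t12c")
E
```

```text
t 19.23 pos [623.5 -54.9 124.4] psi 9.33 open 9.2 F [-0.1  1.5 -3.4] q [-0.21  0.62  1.37 -0.    1.16 -0.37]
-> [626.  -56.6 112. ] 9.0 travel [-2.1  2.3 12.4] turn 0.0058
```

View pics/s12c.png

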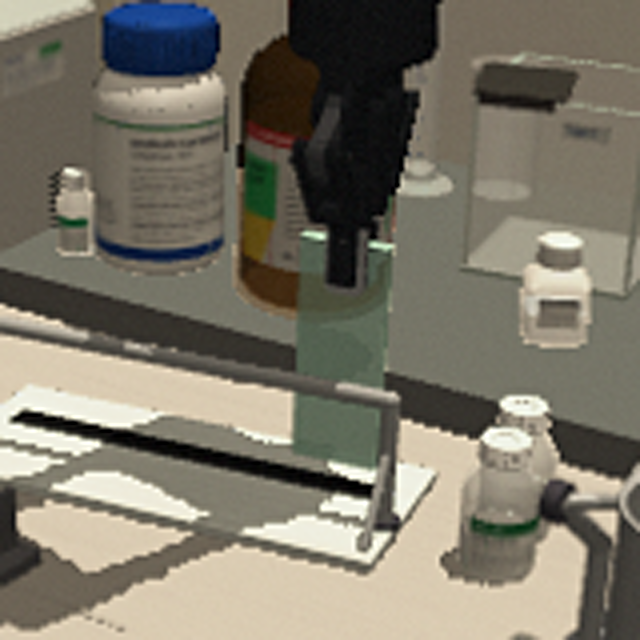

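View pics/t12c.png

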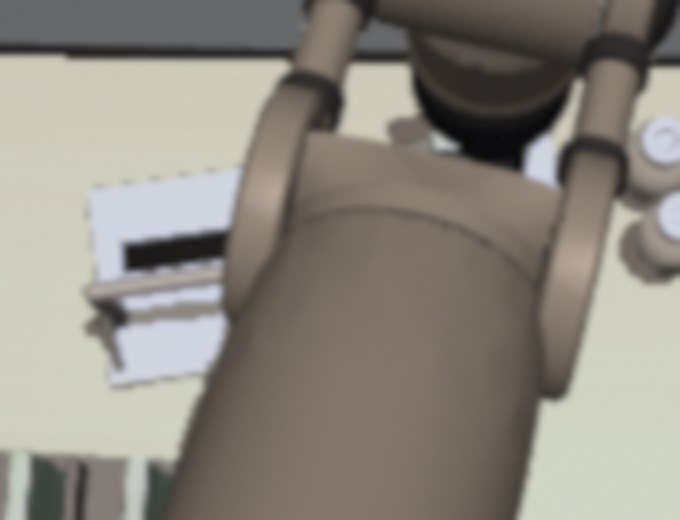

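servo_tool:
  jaw: [6, 6, 6, 6, 6, 6, 6, 6, 6, 6]
  travel:
    - [-1, 1, 2]
    - [-2, 2, 5]
    - [-2, 2, 8]
    - [-2, 2, 10]
    - [-2, 2, 11]
    - [-2, 2, 12]
    - [-2, 2, 12]
    - [-2, 2, 12]
    - [-2, 2, 12]
    - [-2, 2, 12]
  turn: [0, 0, 0, 0, 0, 0, 0, 0, 0, 0]

```text
clock: 20.17
position: [0.6281, -0.057, 0.1164]
ee_rot: [[-0.162, 0.987, 0.0], [0.987, 0.162, 0.0], [-0.0, 0.0, -1.0]]
ft_force: [0.6, 0.2, -2.6]
opening: 0.0093
```

```bash
python3 g.py 626 -56.6 112 9; python3 - <<'E'
from h import *
S=grab("scene","s13");crop(S,270,150,370,260,6,"s13c")
E
```

```text
t 20.17 pos [628.1 -57.  116.4] psi 9.34 open 9.3 F [ 0.6  0.2 -2.6] q [-0.21  0.63  1.37  0.    1.14 -0.38]
-> [626.  -56.6 112. ] 9.0 travel [ 0.7 -2.   4.4] turn 0.006
```

View pics/s13c.png

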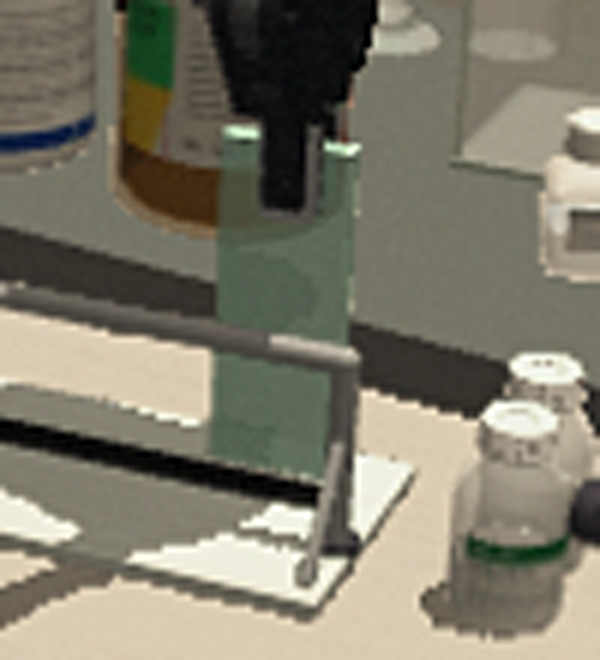

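servo_tool:
  jaw: [6, 6, 6, 6, 6, 6, 6, 6, 6, 6]
  travel:
    - [0, -1, 1]
    - [0, -2, 2]
    - [0, -2, 3]
    - [0, -2, 4]
    - [0, -2, 5]
    - [0, -2, 5]
    - [0, -2, 5]
    - [0, -2, 5]
    - [0, -2, 5]
    - [0, -2, 5]
  turn: [0, 0, 0, 0, 0, 0, 0, 0, 0, 0]

```text
clock: 21.05
position: [0.6261, -0.0573, 0.1113]
ee_rot: [[-0.162, 0.987, 0.0], [0.987, 0.162, 0.0], [0.0, 0.0, -1.0]]
ft_force: [-0.2, -1.0, -2.0]
opening: 0.0091
```

```bash
python3 g.py 626 -56.6 112 9; python3 - <<'E'
from h import *
S=grab("scene","s14");crop(S,270,150,370,260,6,"s14c")
# predicted foot edge (front lower edge, rack x=-16) and strip edges
O=np.array([.591,.029,.008]);x=np.array([-.988,-.156,0]);y=np.array([.156,-.988,0])
for n,X in dict(footL=O-.016*x+.065*y,footR=O-.016*x+.115*y,strip_n=O-.007*x+.09*y,strip_f=O-.025*x+.09*y).items():print(n,(proj(S,X)[0]-[270,150])*6+2.5)
E
```

```text
t 21.05 pos [626.1 -57.3 111.3] psi 9.34 open 9.1 F [-0.2 -1.  -2. ] q [-0.21  0.64  1.38  0.    1.13 -0.38]
-> [626.  -56.6 112. ] 9.0 travel [ 0.7  0.  -0.7] turn 0.0059
footL [214.71727962 470.78814991]
footR [340.07978949 498.36172601]
strip_n [268.2185394 494.7274655]
strip_f [285.36130448 474.34850409]
```

View pics/s14c.png

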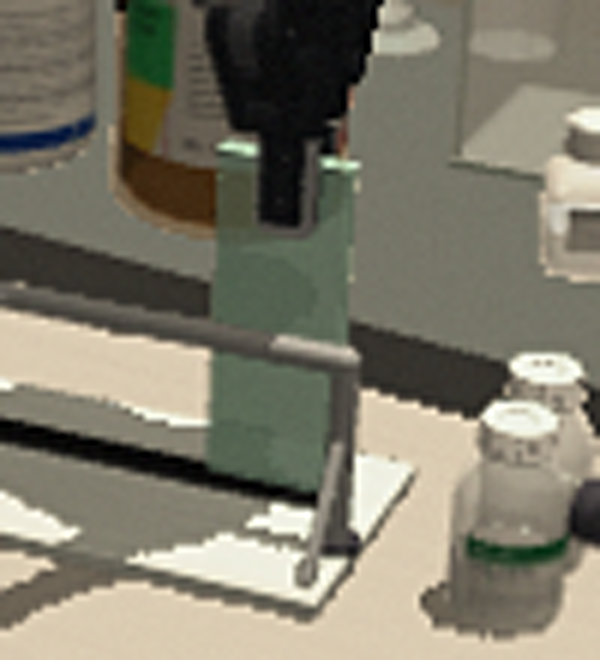

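servo_tool:
  jaw: [6, 6, 6, 6, 12, 16, 20, 24, 28, 32]
  travel:
    - [0, 0, 1]
    - [0, 0, 2]
    - [0, 0, 2]
    - [0, 0, 2]
    - [0, 0, 2]
    - [0, 0, 2]
    - [0, 0, 2]
    - [0, 0, 2]
    - [0, 0, 2]
    - [0, 0, 2]
  turn: [0, 0, 0, 0, 0, 0, 0, 0, 0, 0]

```text
clock: 21.93
position: [0.626, -0.0573, 0.1091]
ee_rot: [[-0.162, 0.987, -0.0], [0.987, 0.162, 0.0], [0.0, -0.0, -1.0]]
ft_force: [0.2, -0.2, 0.4]
opening: 0.0316
```

```bash
python3 g.py 626 -56.6 112 9; python3 - <<'E'
from h import *
S=grab("scene","s15");crop(S,270,150,370,260,6,"s15c")
E
```

```text
t 21.93 pos [626.  -57.3 109.1] psi 9.34 open 31.6 F [ 0.2 -0.2  0.4] q [-0.21  0.64  1.38  0.    1.12 -0.38]
-> [626.  -56.6 112. ] 9.0 travel [ 0.7  0.1 -2.9] turn 0.0059
```

View pics/s15c.png

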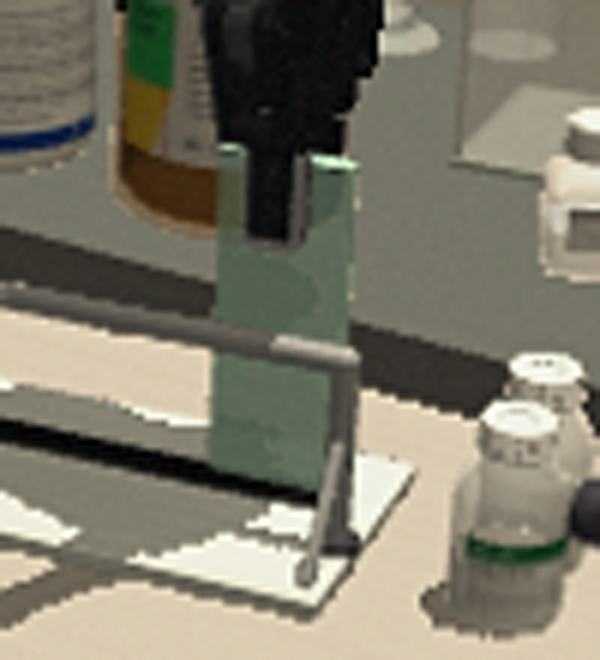

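servo_tool:
  jaw: [32, 32, 32, 32, 32, 32, 32, 32, 32, 32]
  travel:
    - [0, -4, 0]
    - [0, -9, 0]
    - [0, -12, 0]
    - [0, -15, 0]
    - [0, -18, 0]
    - [0, -21, 0]
    - [0, -24, 0]
    - [0, -27, 0]
    - [0, -30, 0]
    - [0, -33, 0]
  turn: [0, 0, 0, 0, 0, 0, 0, 0, 0, 0]

```text
clock: 22.82
position: [0.5932, -0.0627, 0.1092]
ee_rot: [[-0.162, 0.987, -0.0], [0.987, 0.162, 0.0], [0.0, -0.0, -1.0]]
ft_force: [-0.0, 0.4, -1.5]
opening: 0.032
```

servo_tool:
  jaw: [32, 32, 32, 32, 32, 32, 32, 32, 32, 32]
  travel:
    - [0, -2, 0]
    - [0, -4, 0]
    - [0, -6, 0]
    - [0, -8, 0]
    - [0, -8, 0]
    - [0, -8, 0]
    - [0, -8, 0]
    - [0, -8, 0]
    - [0, -8, 0]
    - [0, -8, 0]
  turn: [0, 0, 0, 0, 0, 0, 0, 0, 0, 0]

```text
clock: 23.65
position: [0.5857, -0.0639, 0.1093]
ee_rot: [[-0.162, 0.987, 0.0], [0.987, 0.162, 0.0], [0.0, 0.0, -1.0]]
ft_force: [-0.4, 0.4, 0.2]
opening: 0.0319
```

```bash
python3 g.py 626 -56.6 112 9; python3 - <<'E'
from h import *
S=grab("scene","s16");crop(S,270,150,370,260,6,"s16c")
E
```

```text
t 23.65 pos [585.7 -63.9 109.3] psi 9.34 open 31.9 F [-0.4  0.4  0.2] q [-0.24  0.57  1.5   0.    1.06 -0.4 ]
-> [626.  -56.6 112. ] 9.0 travel [ 0.7 41.  -2.7] turn 0.006
```

View pics/s16c.png

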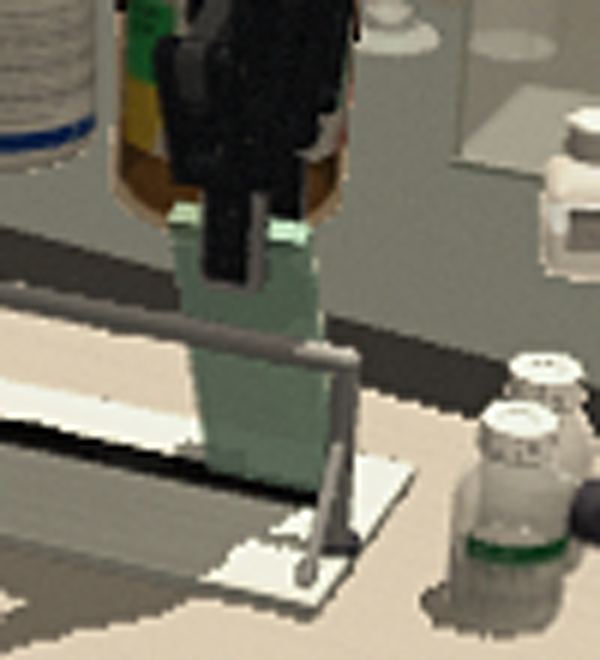

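servo_tool:
  jaw: [38, 38, 38, 38, 38, 38, 38, 38, 38, 38]
  travel:
    - [0, 0, 0]
    - [0, 0, -3]
    - [0, 0, -8]
    - [0, 0, -15]
    - [0, 0, -24]
    - [0, 0, -40]
    - [0, 0, -65]
    - [0, 0, -95]
    - [0, 0, -120]
    - [0, 0, -125]
  turn: [0, 0, 0, 0, 0, 0, 0, 0, 0, 0]

```text
clock: 24.53
position: [0.5875, -0.0644, 0.2404]
ee_rot: [[-0.162, 0.987, 0.009], [0.987, 0.162, -0.002], [-0.004, 0.009, -1.0]]
ft_force: [0.2, -0.4, 1.0]
opening: 0.0382
```

```bash
python3 g.py 435 117.2 240 88; python3 - <<'E'
from h import *
S=grab("scene","s17");crop(S,270,150,370,260,6,"s17c")
E
```

```text
t 24.53 pos [587.5 -64.4 240.4] psi 9.35 open 38.2 F [ 0.2 -0.4  1. ] q [-0.24  0.45  1.33  0.    1.35 -0.4 ]
-> [435.  117.2 240. ] 88.0 travel [ 203.9 -121.    -1.4] turn -1.3728
```

View pics/s17c.png

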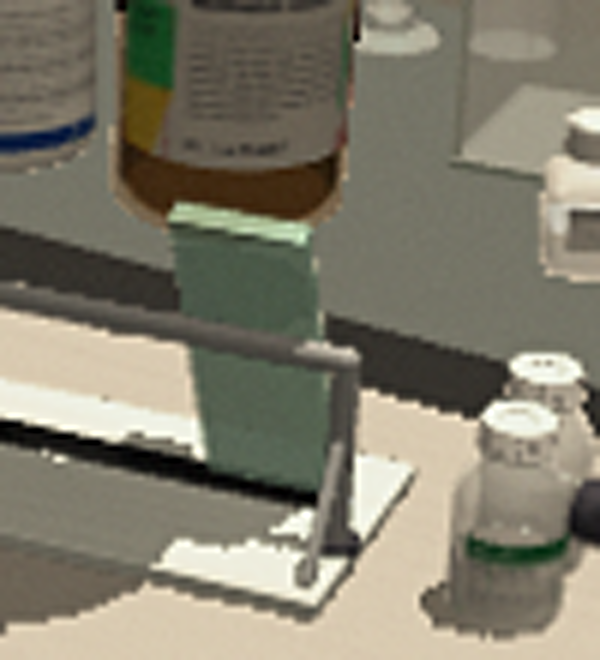

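servo_tool:
  jaw: [40, 40, 40, 40, 40, 40, 40, 40, 40, 40]
  travel:
    - [10, -6, 0]
    - [30, -18, 0]
    - [55, -33, 0]
    - [80, -47, 0]
    - [105, -62, 0]
    - [130, -77, 0]
    - [155, -92, 0]
    - [180, -107, 0]
    - [198, -117, 0]
    - [204, -121, 0]
  turn: [-0.12, -0.24, -0.36, -0.48, -0.6, -0.72, -0.84, -0.96, -1.08, -1.2]

```text
clock: 25.42
position: [0.4306, 0.1196, 0.2338]
ee_rot: [[-0.98, 0.199, -0.002], [0.199, 0.98, 0.001], [0.002, 0.0, -1.0]]
ft_force: [-0.1, 0.6, -0.2]
opening: 0.0401
```

```bash
python3 g.py 435 117.2 170 88 435 117.2 113 88
```

```text
t 25.42 pos [430.6 119.6 233.8] psi 78.55 open 40.1 F [-0.1  0.6 -0.2] q [ 0.1   0.2   1.72  0.    1.23 -1.27]
-> [435.  117.2 170. ] 88.0 travel [-5.  -1.5 63.8] turn -0.1649
-> [435.  117.2 113. ] 88.0 travel [ -5.1  -1.5 120.8] turn -0.1649
```

servo_tool:
  jaw: [40, 40, 40, 40, 40, 40, 40, 40, 40, 40]
  travel:
    - [-2, 0, 10]
    - [-4, -1, 30]
    - [-4, -1, 50]
    - [-4, -1, 65]
    - [-4, -1, 80]
    - [-4, -1, 95]
    - [-4, -1, 107]
    - [-4, -1, 115]
    - [-4, -1, 117]
    - [-4, -1, 117]
  turn: [-0.08, -0.165, -0.165, -0.165, -0.165, -0.165, -0.165, -0.165, -0.165, -0.165]

```text
clock: 26.25
position: [0.4363, 0.1159, 0.1168]
ee_rot: [[-0.999, 0.043, -0.001], [0.043, 0.999, -0.0], [0.001, -0.0, -1.0]]
ft_force: [0.6, -0.3, -0.5]
opening: 0.0398
```

```bash
python3 g.py 435 117.2 113 88
```

```text
t 26.25 pos [436.3 115.9 116.8] psi 87.55 open 39.8 F [ 0.6 -0.3 -0.5] q [ 0.09  0.35  1.88  0.    0.92 -1.44]
-> [435.  117.2 113. ] 88.0 travel [1.4 1.3 3.8] turn -0.0078
```

servo_tool:
  jaw: [40, 40, 30, 20, 12, 6, 6, 6, 6, 6]
  travel:
    - [1, 1, 2]
    - [1, 1, 3]
    - [1, 1, 3]
    - [1, 1, 3]
    - [1, 1, 3]
    - [1, 1, 3]
    - [1, 1, 3]
    - [1, 1, 3]
    - [1, 1, 3]
    - [1, 1, 3]
  turn: [0, 0, 0, 0, 0, 0, 0, 0, 0, 0]
  squeeze: 45

```text
clock: 27.08
position: [0.4362, 0.117, 0.1147]
ee_rot: [[-0.999, 0.043, 0.001], [0.043, 0.999, 0.0], [-0.001, 0.0, -1.0]]
ft_force: [1.1, -0.4, 5.5]
opening: 0.0093
```

```bash
python3 g.py 616.4 2.7 245 9.3
```

```text
t 27.08 pos [436.2 117.  114.7] psi 87.55 open 9.3 F [ 1.1 -0.4  5.5] q [ 0.09  0.35  1.88  0.    0.91 -1.44]
-> [616.4   2.7 245. ] 9.3 travel [-185.  -106.4 -130.1] turn 1.3657
```

servo_tool:
  jaw: [6, 6, 6, 6, 6, 6, 6, 6, 6, 6]
  travel:
    - [0, 0, -10]
    - [0, 0, -40]
    - [0, 0, -75]
    - [0, 0, -110]
    - [-15, -8, -130]
    - [-40, -22, -130]
    - [-70, -38, -130]
    - [-100, -55, -130]
    - [-130, -73, -130]
    - [-155, -88, -130]
  turn: [0, 0, 0, 0, 0.1, 0.22, 0.34, 0.46, 0.58, 0.7]

```text
clock: 27.92
position: [0.5881, 0.0211, 0.2432]
ee_rot: [[-0.732, 0.681, -0.002], [0.681, 0.732, 0.0], [0.001, -0.001, -1.0]]
ft_force: [0.1, 0.2, -1.6]
opening: 0.0089
```

```bash
python3 g.py 616.4 2.7 245 9.3
```

```text
t 27.92 pos [588.1  21.1 243.2] psi 47.08 open 8.9 F [ 0.1  0.2 -1.6] q [-0.09  0.45  1.32  0.    1.37 -0.92]
-> [616.4   2.7 245. ] 9.3 travel [-33.2   5.8  -1.9] turn 0.6594
```

servo_tool:
  jaw: [6, 6, 6, 6, 6, 6, 6, 6, 6, 6]
  travel:
    - [-10, 1, 0]
    - [-20, 3, 0]
    - [-28, 4, 0]
    - [-31, 5, 0]
    - [-31, 5, 15]
    - [-31, 5, 40]
    - [-31, 5, 65]
    - [-31, 5, 90]
    - [-31, 5, 108]
    - [-31, 5, 115]
  turn: [0.12, 0.24, 0.36, 0.48, 0.6, 0.659, 0.659, 0.659, 0.659, 0.659]

```text
clock: 28.75
position: [0.6107, 0.0054, 0.1251]
ee_rot: [[-0.168, 0.986, -0.008], [0.986, 0.168, 0.001], [0.002, -0.007, -1.0]]
ft_force: [0.9, 0.2, -2.0]
opening: 0.0093
```

servo_tool:
  jaw: [6, 6, 6, 6, 6, 6, 6, 6, 6, 6]
  travel:
    - [0, 0, 2]
    - [0, 0, 5]
    - [0, 0, 8]
    - [0, 0, 10]
    - [0, 0, 11]
    - [0, 0, 12]
    - [0, 0, 12]
    - [0, 0, 12]
    - [0, 0, 12]
    - [0, 0, 12]
  turn: [0, 0, 0, 0, 0, 0, 0, 0, 0, 0]

```text
clock: 29.58
position: [0.6132, 0.0051, 0.1175]
ee_rot: [[-0.168, 0.986, 0.0], [0.986, 0.168, 0.0], [-0.0, 0.0, -1.0]]
ft_force: [-0.0, -0.2, -2.0]
opening: 0.009
```

```bash
python3 g.py 616.4 2.7 112.7 9.3; python3 - <<'E'
from h import *
S=grab("scene","s18");crop(S,230,150,370,260,5,"s18c")
E
```

```text
t 29.58 pos [613.2   5.1 117.5] psi 9.68 open 9.0 F [-0.  -0.2 -2. ] q [-0.12  0.6   1.42  0.    1.12 -0.29]
-> [616.4   2.7 112.7] 9.3 travel [-2.9  2.7  4.8] turn 0.0067
```

View pics/s18c.png

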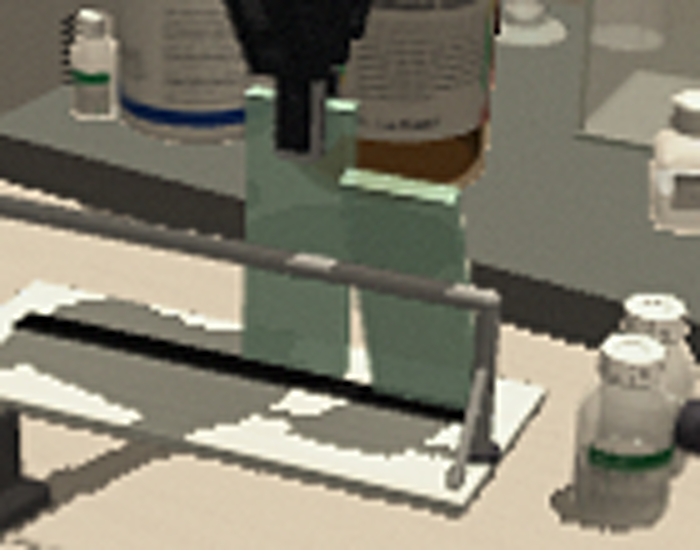

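servo_tool:
  jaw: [6, 6, 6, 6, 6, 12, 16, 20, 26, 32]
  travel:
    - [-1, 1, 1]
    - [-2, 3, 2]
    - [-2, 3, 4]
    - [-2, 3, 5]
    - [-2, 3, 6]
    - [-2, 3, 6]
    - [-2, 3, 6]
    - [-2, 3, 6]
    - [-2, 3, 6]
    - [-2, 3, 6]
  turn: [0, 0.007, 0.007, 0.007, 0.007, 0.007, 0.007, 0.007, 0.007, 0.007]

```text
clock: 30.47
position: [0.6164, 0.0037, 0.1111]
ee_rot: [[-0.161, 0.987, -0.0], [0.987, 0.161, 0.0], [0.0, -0.0, -1.0]]
ft_force: [-0.1, 0.3, 0.3]
opening: 0.0322
```

```bash
python3 g.py 616.4 2.7 112.7 9.3; python3 - <<'E'
from h import *
S=grab("scene","s19");crop(S,230,150,370,260,5,"s19c")
E
```

```text
t 30.47 pos [616.4   3.7 111.1] psi 9.28 open 32.2 F [-0.1  0.3  0.3] q [-0.12  0.62  1.42  0.    1.11 -0.28]
-> [616.4   2.7 112.7] 9.3 travel [-0.9 -0.1 -1.6] turn -0.0004
```

View pics/s19c.png

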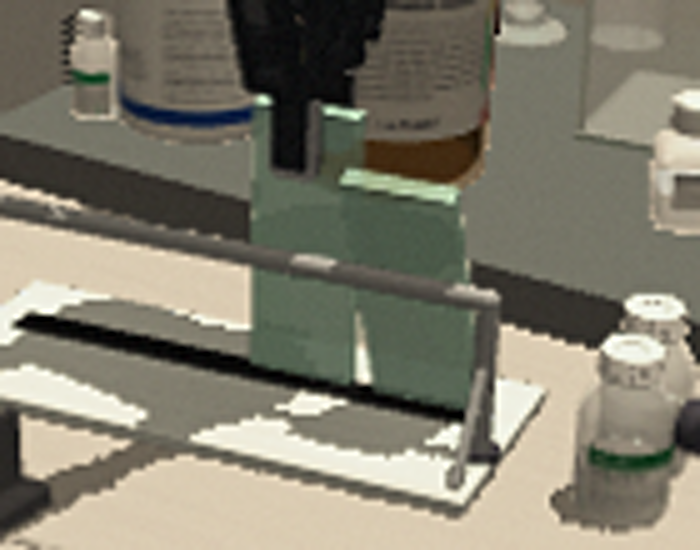

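Same lean motion as before.

servo_tool:
  jaw: [32, 32, 32, 32, 32, 32, 32, 32, 32, 32]
  travel:
    - [0, -4, 0]
    - [0, -9, 0]
    - [0, -12, 0]
    - [0, -15, 0]
    - [0, -18, 0]
    - [0, -21, 0]
    - [0, -24, 0]
    - [0, -27, 0]
    - [0, -30, 0]
    - [0, -33, 0]
  turn: [0, 0, 0, 0, 0, 0, 0, 0, 0, 0]

```text
clock: 31.35
position: [0.5835, -0.0017, 0.1113]
ee_rot: [[-0.161, 0.987, -0.0], [0.987, 0.161, 0.0], [0.0, -0.0, -1.0]]
ft_force: [-0.6, -0.4, -0.5]
opening: 0.032
```

servo_tool:
  jaw: [32, 32, 32, 32, 32, 32, 32, 32, 32, 32]
  travel:
    - [0, -2, 0]
    - [0, -4, 0]
    - [0, -6, 0]
    - [0, -8, 0]
    - [0, -8, 0]
    - [0, -8, 0]
    - [0, -8, 0]
    - [0, -8, 0]
    - [0, -8, 0]
    - [0, -8, 0]
  turn: [0, 0, 0, 0, 0, 0, 0, 0, 0, 0]

```text
clock: 32.18
position: [0.576, -0.0029, 0.1113]
ee_rot: [[-0.161, 0.987, 0.0], [0.987, 0.161, 0.0], [0.0, 0.0, -1.0]]
ft_force: [0.4, 0.3, -0.8]
opening: 0.0321
```

servo_tool:
  jaw: [38, 38, 38, 38, 38, 38, 38, 38, 38, 38]
  travel:
    - [0, 0, 0]
    - [0, 0, -3]
    - [0, 0, -8]
    - [0, 0, -15]
    - [0, 0, -24]
    - [0, 0, -40]
    - [0, 0, -65]
    - [0, 0, -95]
    - [0, 0, -120]
    - [0, 0, -125]
  turn: [0, 0, 0, 0, 0, 0, 0, 0, 0, 0]

```text
clock: 33.02
position: [0.578, -0.0032, 0.2423]
ee_rot: [[-0.161, 0.987, 0.009], [0.987, 0.161, -0.001], [-0.003, 0.009, -1.0]]
ft_force: [0.6, -0.4, 0.7]
opening: 0.0377
```

```bash
python3 g.py 437.5 174.6 238 88; python3 - <<'E'
from h import *
S=grab("scene","s20");crop(S,230,150,370,260,5,"s20c")
E
```

```text
t 33.02 pos [578.   -3.2 242.3] psi 9.29 open 37.7 F [ 0.6 -0.4  0.7] q [-0.14  0.43  1.36  0.    1.34 -0.3 ]
-> [437.5 174.6 238. ] 88.0 travel [ 198.1 -110.     2.8] turn -1.3738
```

View pics/s20c.png

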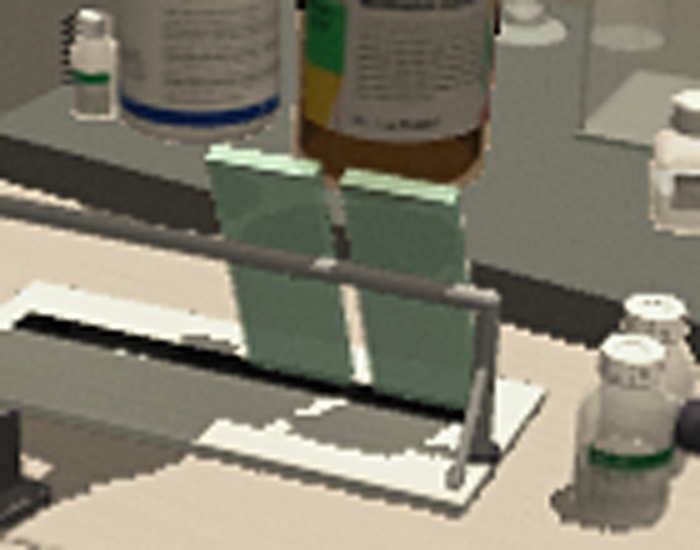

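servo_tool:
  jaw: [40, 40, 40, 40, 40, 40, 40, 40, 40, 40]
  travel:
    - [10, -5, 0]
    - [30, -17, 0]
    - [55, -31, 0]
    - [80, -44, 0]
    - [105, -58, 0]
    - [130, -72, 0]
    - [155, -86, 0]
    - [178, -99, 0]
    - [194, -108, 0]
    - [198, -110, 0]
  turn: [-0.12, -0.24, -0.36, -0.48, -0.6, -0.72, -0.84, -0.96, -1.08, -1.2]

```text
clock: 33.9
position: [0.433, 0.1765, 0.2358]
ee_rot: [[-0.98, 0.199, -0.002], [0.199, 0.98, 0.0], [0.002, 0.0, -1.0]]
ft_force: [1.1, 0.3, 0.0]
opening: 0.0403
```

```bash
python3 g.py 437.7 174.6 114 88
```

```text
t 33.9 pos [433.  176.5 235.8] psi 78.51 open 40.3 F [1.1 0.3 0. ] q [ 0.22  0.23  1.66  0.    1.25 -1.15]
-> [437.7 174.6 114. ] 88.0 travel [ -5.2  -0.9 121.8] turn -0.1656
```

servo_tool:
  jaw: [40, 40, 40, 40, 40, 40, 40, 40, 40, 40]
  travel:
    - [-2, 0, 10]
    - [-4, 0, 30]
    - [-4, 0, 50]
    - [-4, 0, 65]
    - [-4, 0, 80]
    - [-4, 0, 95]
    - [-4, 0, 109]
    - [-4, 0, 117]
    - [-4, 0, 119]
    - [-4, 0, 119]
  turn: [-0.08, -0.166, -0.166, -0.166, -0.166, -0.166, -0.166, -0.166, -0.166, -0.166]

```text
clock: 34.73
position: [0.439, 0.1738, 0.1168]
ee_rot: [[-0.999, 0.043, -0.001], [0.043, 0.999, -0.0], [0.001, -0.0, -1.0]]
ft_force: [0.1, -0.2, 0.3]
opening: 0.0399
```

```bash
python3 g.py 437.7 174.6 113 88
```

```text
t 34.73 pos [439.  173.8 116.8] psi 87.55 open 39.9 F [ 0.1 -0.2  0.3] q [ 0.21  0.38  1.82  0.    0.94 -1.31]
-> [437.7 174.6 113. ] 88.0 travel [1.3 0.8 3.8] turn -0.0079
```

servo_tool:
  jaw: [40, 40, 30, 20, 12, 6, 6, 6, 6, 6]
  travel:
    - [1, 1, 2]
    - [1, 1, 3]
    - [1, 1, 3]
    - [1, 1, 3]
    - [1, 1, 3]
    - [1, 1, 3]
    - [1, 1, 3]
    - [1, 1, 3]
    - [1, 1, 3]
    - [1, 1, 3]
  turn: [0, 0, 0, 0, 0, 0, 0, 0, 0, 0]
  squeeze: 45

```text
clock: 35.57
position: [0.4389, 0.175, 0.1147]
ee_rot: [[-0.999, 0.043, 0.001], [0.043, 0.999, 0.0], [-0.001, 0.0, -1.0]]
ft_force: [0.3, -0.3, 6.1]
opening: 0.0095
```

```bash
python3 g.py 607 61.9 245 9.3
```

```text
t 35.57 pos [438.9 175.  114.7] psi 87.55 open 9.5 F [ 0.3 -0.3  6.1] q [ 0.22  0.38  1.83  0.    0.93 -1.31]
-> [607.   61.9 245. ] 9.3 travel [-173.  -105.7 -130.1] turn 1.3657
```

servo_tool:
  jaw: [6, 6, 6, 6, 6, 6, 6, 6, 6, 6]
  travel:
    - [0, 0, -10]
    - [0, 0, -40]
    - [0, 0, -75]
    - [0, 0, -110]
    - [-15, -8, -130]
    - [-40, -23, -130]
    - [-70, -40, -130]
    - [-100, -58, -130]
    - [-130, -76, -130]
    - [-148, -88, -130]
  turn: [0, 0, 0, 0, 0.1, 0.22, 0.34, 0.46, 0.58, 0.7]

```text
clock: 36.4
position: [0.5844, 0.0786, 0.243]
ee_rot: [[-0.732, 0.682, -0.001], [0.682, 0.732, -0.0], [0.0, -0.001, -1.0]]
ft_force: [-0.3, 0.5, -2.6]
opening: 0.0093
```

```bash
python3 g.py 607 61.9 245 9.3
```

```text
t 36.4 pos [584.4  78.6 243. ] psi 47.03 open 9.3 F [-0.3  0.5 -2.6] q [ 0.    0.45  1.32 -0.    1.37 -0.82]
-> [607.   61.9 245. ] 9.3 travel [-27.9   3.2  -2. ] turn 0.6585
```

servo_tool:
  jaw: [6, 6, 6, 6, 6, 6, 6, 6, 6, 6]
  travel:
    - [-10, 1, 0]
    - [-20, 2, 0]
    - [-26, 3, 0]
    - [-28, 4, 0]
    - [-28, 4, 15]
    - [-28, 4, 40]
    - [-28, 4, 65]
    - [-28, 4, 90]
    - [-28, 4, 108]
    - [-28, 4, 115]
  turn: [0.12, 0.24, 0.36, 0.48, 0.6, 0.665, 0.665, 0.665, 0.665, 0.665]

```text
clock: 37.23
position: [0.6035, 0.0647, 0.1252]
ee_rot: [[-0.162, 0.987, -0.007], [0.987, 0.162, 0.0], [0.001, -0.007, -1.0]]
ft_force: [-0.5, -0.3, -2.5]
opening: 0.0091
```

servo_tool:
  jaw: [6, 6, 6, 6, 6, 6, 6, 6, 6, 6]
  travel:
    - [0, 0, 2]
    - [0, 0, 5]
    - [0, 0, 8]
    - [0, 0, 10]
    - [0, 0, 11]
    - [0, 0, 12]
    - [0, 0, 12]
    - [0, 0, 12]
    - [0, 0, 12]
    - [0, 0, 12]
  turn: [0, 0, 0, 0, 0, 0, 0, 0, 0, 0]

```text
clock: 38.07
position: [0.606, 0.0647, 0.1175]
ee_rot: [[-0.162, 0.987, 0.0], [0.987, 0.162, 0.0], [0.0, 0.0, -1.0]]
ft_force: [-0.6, -0.9, -2.2]
opening: 0.0091
```

```bash
python3 g.py 607 61.9 112.7 9.3; python3 - <<'E'
from h import *
S=grab("scene","s21");crop(S,210,130,350,250,5,"s21c")
E
```

```text
t 38.07 pos [606.   64.7 117.5] psi 9.34 open 9.1 F [-0.6 -0.9 -2.2] q [-0.02  0.6   1.43  0.    1.11 -0.18]
-> [607.   61.9 112.7] 9.3 travel [-2.9  0.5  4.8] turn 0.0007
```

View pics/s21c.png

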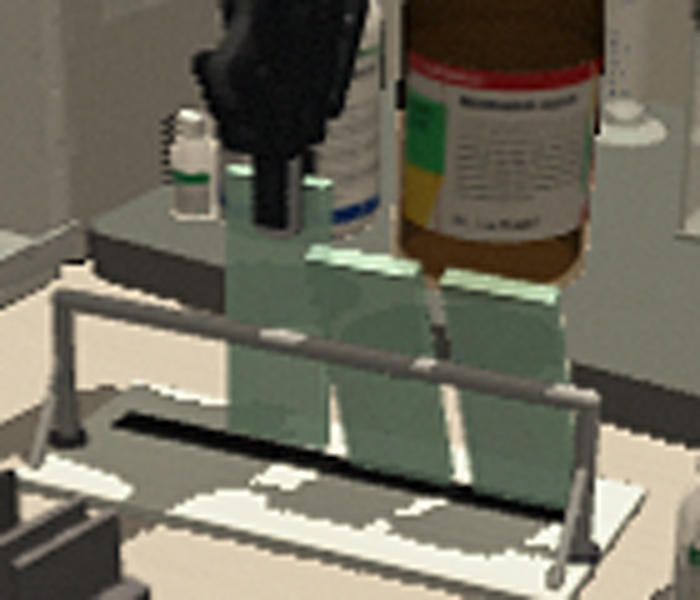

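servo_tool:
  jaw: [6, 6, 6, 6, 6, 12, 16, 20, 26, 32]
  travel:
    - [-1, 1, 1]
    - [-2, 1, 2]
    - [-2, 1, 4]
    - [-2, 1, 5]
    - [-2, 1, 6]
    - [-2, 1, 6]
    - [-2, 1, 6]
    - [-2, 1, 6]
    - [-2, 1, 6]
    - [-2, 1, 6]
  turn: [0, 0, 0, 0, 0, 0, 0, 0, 0, 0]

```text
clock: 38.95
position: [0.6071, 0.0629, 0.1111]
ee_rot: [[-0.162, 0.987, -0.0], [0.987, 0.162, 0.0], [0.0, -0.0, -1.0]]
ft_force: [-0.3, 0.3, -0.0]
opening: 0.0321
```

```bash
python3 g.py 607 61.9 112.7 9.3; python3 - <<'E'
from h import *
S=grab("scene","s22");crop(S,210,130,350,250,5,"s22c")
E
```

```text
t 38.95 pos [607.1  62.9 111.1] psi 9.34 open 32.1 F [-0.3  0.3 -0. ] q [-0.02  0.61  1.44  0.    1.1  -0.19]
-> [607.   61.9 112.7] 9.3 travel [-1.  -0.3 -1.6] turn 0.0007
```

View pics/s22c.png

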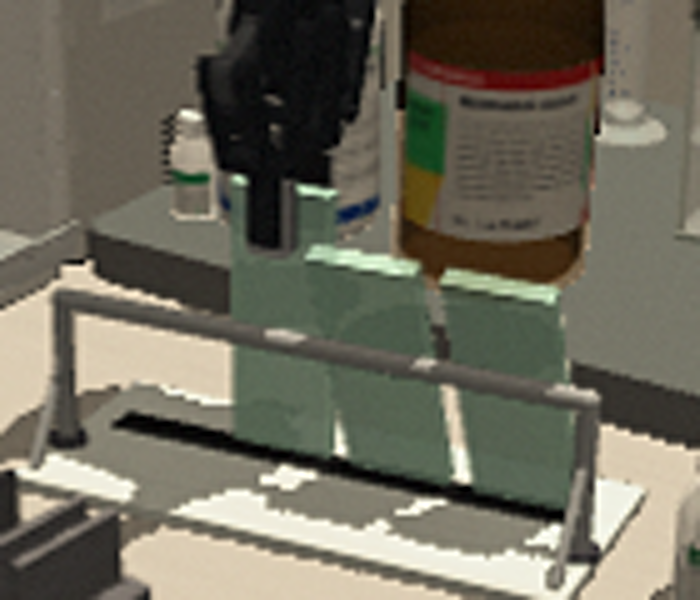

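servo_tool:
  jaw: [32, 32, 32, 32, 32, 32, 32, 32, 32, 32]
  travel:
    - [0, -4, 0]
    - [0, -9, 0]
    - [0, -12, 0]
    - [0, -15, 0]
    - [0, -18, 0]
    - [0, -21, 0]
    - [0, -24, 0]
    - [0, -27, 0]
    - [0, -30, 0]
    - [0, -33, 0]
  turn: [0, 0, 0, 0, 0, 0, 0, 0, 0, 0]

```text
clock: 39.83
position: [0.5743, 0.0575, 0.1113]
ee_rot: [[-0.162, 0.987, -0.0], [0.987, 0.162, 0.0], [0.0, -0.0, -1.0]]
ft_force: [-0.1, 0.3, -0.4]
opening: 0.0316
```

servo_tool:
  jaw: [32, 32, 32, 32, 32, 32, 32, 32, 32, 32]
  travel:
    - [0, -2, 0]
    - [0, -4, 0]
    - [0, -6, 0]
    - [0, -8, 0]
    - [0, -8, 0]
    - [0, -8, 0]
    - [0, -8, 0]
    - [0, -8, 0]
    - [0, -8, 0]
    - [0, -8, 0]
  turn: [0, 0, 0, 0, 0, 0, 0, 0, 0, 0]

```text
clock: 40.67
position: [0.5668, 0.0562, 0.1113]
ee_rot: [[-0.162, 0.987, 0.0], [0.987, 0.162, 0.0], [0.0, 0.0, -1.0]]
ft_force: [-0.7, 0.4, 0.7]
opening: 0.0322
```

servo_tool:
  jaw: [38, 38, 38, 38, 38, 38, 38, 38, 38, 38]
  travel:
    - [0, 0, 0]
    - [0, 0, -3]
    - [0, 0, -8]
    - [0, 0, -15]
    - [0, 0, -24]
    - [0, 0, -40]
    - [0, 0, -65]
    - [0, 0, -95]
    - [0, 0, -120]
    - [0, 0, -125]
  turn: [0, 0, 0, 0, 0, 0, 0, 0, 0, 0]

```text
clock: 41.5
position: [0.5687, 0.0562, 0.2423]
ee_rot: [[-0.162, 0.987, 0.009], [0.987, 0.162, -0.0], [-0.002, 0.009, -1.0]]
ft_force: [-0.5, -0.6, 0.4]
opening: 0.0379
```

```bash
python3 g.py 442.9 231.5 238 88; python3 - <<'E'
from h import *
S=grab("scene","s23");crop(S,210,130,350,250,5,"s23c")
E
```

```text
t 41.5 pos [568.7  56.2 242.3] psi 9.35 open 37.9 F [-0.5 -0.6  0.4] q [-0.04  0.41  1.38  0.    1.34 -0.2 ]
-> [442.9 231.5 238. ] 88.0 travel [193.4 -95.7   3. ] turn -1.3728
```

View pics/s23c.png

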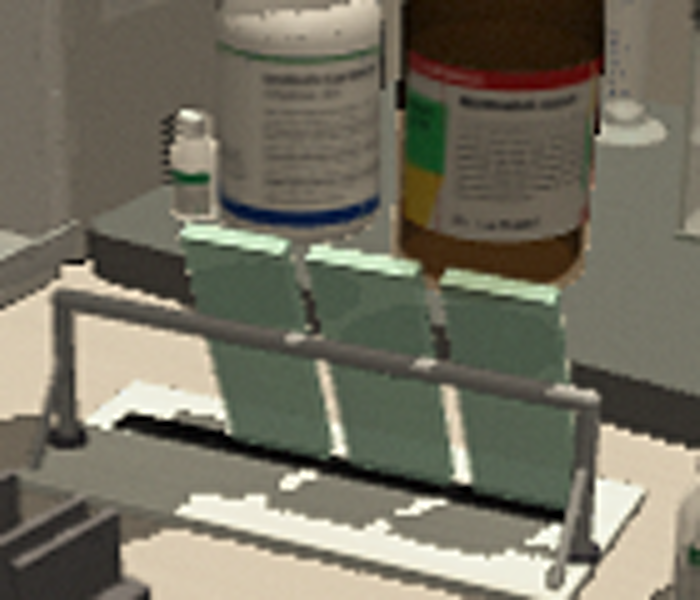

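```bash
python3 - <<'E'
from h import *
T=dict(np.load("top0.npz"));P=cloud(T)
Q=P[60:300,40:150].reshape(-1,3);Q=Q[np.isfinite(Q[:,0])]
m=(Q[:,0]>.38)&(Q[:,0]<.75)
for lo,hi in((.03,.08),(.08,.14),(.14,.2),(.2,.3),(.3,.5)):
    q=Q[m&(Q[:,2]>lo)&(Q[:,2]<hi)&(Q[:,1]>.24)]
    if len(q):print(lo,hi,len(q),np.percentile(q,2,0).round(3),np.percentile(q,98,0).round(3))
E
```

```text
0.03 0.08 5552 [0.396 0.259 0.031] [0.719 0.473 0.075]
0.08 0.14 1194 [0.513 0.259 0.081] [0.742 0.44  0.139]
0.14 0.2 2554 [0.513 0.257 0.142] [0.749 0.434 0.2  ]
0.2 0.3 8829 [0.514 0.258 0.204] [0.694 0.393 0.283]
0.3 0.5 259 [0.691 0.24  0.419] [0.703 0.275 0.449]
```

servo_tool:
  jaw: [40, 40, 40, 40, 40, 40, 40, 40, 40, 40]
  travel:
    - [10, -5, 0]
    - [30, -15, 0]
    - [55, -27, 0]
    - [80, -40, 0]
    - [105, -52, 0]
    - [130, -64, 0]
    - [152, -75, 0]
    - [174, -86, 0]
    - [189, -94, 0]
    - [193, -96, 0]
  turn: [-0.12, -0.24, -0.36, -0.48, -0.6, -0.72, -0.84, -0.96, -1.08, -1.2]

```text
clock: 42.38
position: [0.4384, 0.2328, 0.2357]
ee_rot: [[-0.98, 0.198, -0.002], [0.198, 0.98, 0.0], [0.002, -0.0, -1.0]]
ft_force: [-1.2, 0.0, 0.6]
opening: 0.0401
```

```bash
python3 g.py 442 231.5 114 88
```

```text
t 42.38 pos [438.4 232.8 235.7] psi 78.57 open 40.1 F [-1.2  0.   0.6] q [ 0.33  0.29  1.59  0.    1.27 -1.04]
-> [442.  231.5 114. ] 88.0 travel [ -4.   -0.6 121.7] turn -0.1646
```

servo_tool:
  jaw: [40, 40, 40, 40, 40, 40, 40, 40, 40, 40]
  travel:
    - [-2, 0, 10]
    - [-3, 0, 30]
    - [-3, 0, 50]
    - [-3, 0, 65]
    - [-3, 0, 80]
    - [-3, 0, 95]
    - [-3, 0, 109]
    - [-3, 0, 117]
    - [-3, 0, 119]
    - [-3, 0, 119]
  turn: [-0.08, -0.165, -0.165, -0.165, -0.165, -0.165, -0.165, -0.165, -0.165, -0.165]

```text
clock: 43.22
position: [0.4432, 0.2303, 0.1168]
ee_rot: [[-0.999, 0.043, -0.001], [0.043, 0.999, -0.0], [0.001, -0.0, -1.0]]
ft_force: [0.2, -0.3, 0.4]
opening: 0.0398
```

```bash
python3 g.py 442 231.5 113 88
```

```text
t 43.22 pos [443.2 230.3 116.8] psi 87.55 open 39.8 F [ 0.2 -0.3  0.4] q [ 0.33  0.42  1.75  0.    0.97 -1.2 ]
-> [442.  231.5 113. ] 88.0 travel [1.2 1.1 3.8] turn -0.0079
```

servo_tool:
  jaw: [40, 40, 30, 20, 12, 6, 6, 6, 6, 6]
  travel:
    - [1, 1, 2]
    - [1, 1, 3]
    - [1, 1, 3]
    - [1, 1, 3]
    - [1, 1, 3]
    - [1, 1, 3]
    - [1, 1, 3]
    - [1, 1, 3]
    - [1, 1, 3]
    - [1, 1, 3]
  turn: [0, 0, 0, 0, 0, 0, 0, 0, 0, 0]
  squeeze: 45

```text
clock: 44.05
position: [0.4431, 0.2316, 0.1148]
ee_rot: [[-0.999, 0.043, 0.001], [0.043, 0.999, 0.0], [-0.001, 0.001, -1.0]]
ft_force: [0.1, 0.4, 5.9]
opening: 0.0091
```

```bash
python3 g.py 597.7 121.2 245 9.3
```

```text
t 44.05 pos [443.1 231.6 114.8] psi 87.54 open 9.1 F [0.1 0.4 5.9] q [ 0.33  0.43  1.75  0.    0.96 -1.2 ]
-> [597.7 121.2 245. ] 9.3 travel [-159.4 -103.6 -130.1] turn 1.3656
```

servo_tool:
  jaw: [6, 6, 6, 6, 6, 6, 6, 6, 6, 6]
  travel:
    - [0, 0, -10]
    - [0, 0, -40]
    - [0, 0, -75]
    - [0, 0, -110]
    - [-5, -15, -130]
    - [-20, -40, -130]
    - [-48, -62, -130]
    - [-80, -78, -130]
    - [-112, -90, -130]
    - [-140, -98, -130]
  turn: [0, 0, 0, 0, 0.1, 0.22, 0.34, 0.46, 0.58, 0.7]

```text
clock: 44.88
position: [0.5794, 0.1257, 0.2434]
ee_rot: [[-0.732, 0.682, -0.002], [0.682, 0.732, -0.001], [0.001, -0.002, -1.0]]
ft_force: [0.0, 0.6, -2.2]
opening: 0.0087
```

```bash
python3 g.py 597.7 121.2 245 9.3
```

```text
t 44.88 pos [579.4 125.7 243.4] psi 47.02 open 8.7 F [ 0.   0.6 -2.2] q [ 0.08  0.46  1.31 -0.    1.38 -0.74]
-> [597.7 121.2 245. ] 9.3 travel [-16.5   9.2  -1.7] turn 0.6584
```

servo_tool:
  jaw: [6, 6, 6, 6, 6, 6, 6, 6, 6, 6]
  travel:
    - [-8, 4, 0]
    - [-15, 7, 0]
    - [-18, 9, 0]
    - [-18, 9, 0]
    - [-18, 9, 15]
    - [-18, 9, 40]
    - [-18, 9, 65]
    - [-18, 9, 90]
    - [-18, 9, 108]
    - [-18, 9, 115]
  turn: [0.12, 0.24, 0.36, 0.48, 0.6, 0.665, 0.665, 0.665, 0.665, 0.665]

```text
clock: 45.72
position: [0.5952, 0.1218, 0.125]
ee_rot: [[-0.162, 0.987, -0.008], [0.987, 0.162, -0.001], [0.001, -0.008, -1.0]]
ft_force: [-0.7, 0.4, -2.1]
opening: 0.0091
```

servo_tool:
  jaw: [6, 6, 6, 6, 6, 6, 6, 6, 6, 6]
  travel:
    - [0, 0, 2]
    - [0, 0, 5]
    - [0, 0, 8]
    - [0, 0, 10]
    - [0, 0, 11]
    - [0, 0, 12]
    - [0, 0, 12]
    - [0, 0, 12]
    - [0, 0, 12]
    - [0, 0, 12]
  turn: [0, 0, 0, 0, 0, 0, 0, 0, 0, 0]

```text
clock: 46.55
position: [0.5978, 0.1221, 0.1175]
ee_rot: [[-0.162, 0.987, 0.0], [0.987, 0.162, 0.0], [0.0, 0.0, -1.0]]
ft_force: [0.6, -0.3, -1.1]
opening: 0.009
```

```bash
python3 g.py 597.7 121.2 112.7 9.3; python3 - <<'E'
from h import *
S=grab("scene","s24");crop(S,210,130,350,250,5,"s24c")
E
```

```text
t 46.55 pos [597.8 122.1 117.5] psi 9.34 open 9.0 F [ 0.6 -0.3 -1.1] q [ 0.08  0.6   1.43  0.    1.11 -0.09]
-> [597.7 121.2 112.7] 9.3 travel [-0.8 -0.2  4.8] turn 0.0007
```

View pics/s24c.png

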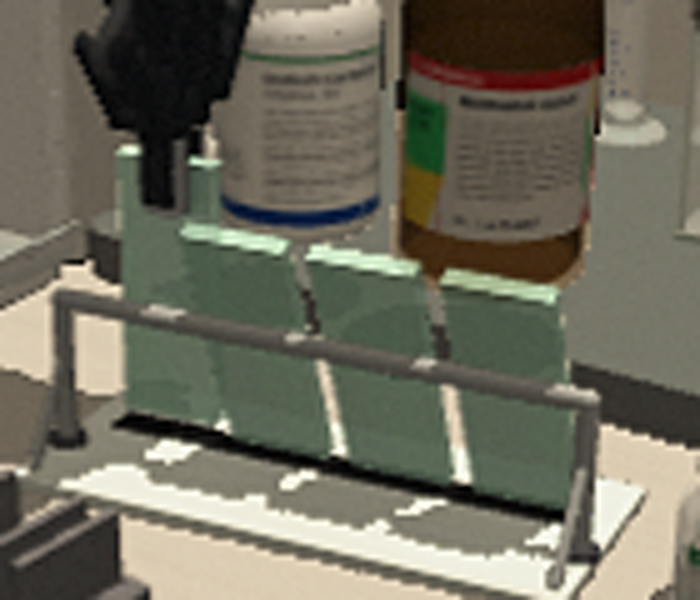

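servo_tool:
  jaw: [6, 6, 6, 6, 6, 12, 16, 20, 26, 32]
  travel:
    - [0, 0, 1]
    - [0, 0, 2]
    - [0, 0, 4]
    - [0, 0, 5]
    - [0, 0, 6]
    - [0, 0, 6]
    - [0, 0, 6]
    - [0, 0, 6]
    - [0, 0, 6]
    - [0, 0, 6]
  turn: [0, 0, 0, 0, 0, 0, 0, 0, 0, 0]

```text
clock: 47.43
position: [0.5976, 0.122, 0.1112]
ee_rot: [[-0.162, 0.987, -0.0], [0.987, 0.162, 0.0], [0.0, -0.0, -1.0]]
ft_force: [-0.3, -0.1, 0.3]
opening: 0.0319
```

```bash
python3 g.py 597.7 121.2 112.7 9.3; python3 - <<'E'
from h import *
S=grab("scene","s25");crop(S,210,130,350,250,5,"s25c")
E
```

```text
t 47.43 pos [597.6 122.  111.2] psi 9.34 open 31.9 F [-0.3 -0.1  0.3] q [ 0.08  0.61  1.44  0.    1.1  -0.09]
-> [597.7 121.2 112.7] 9.3 travel [-0.8 -0.1 -1.5] turn 0.0007
```

View pics/s25c.png

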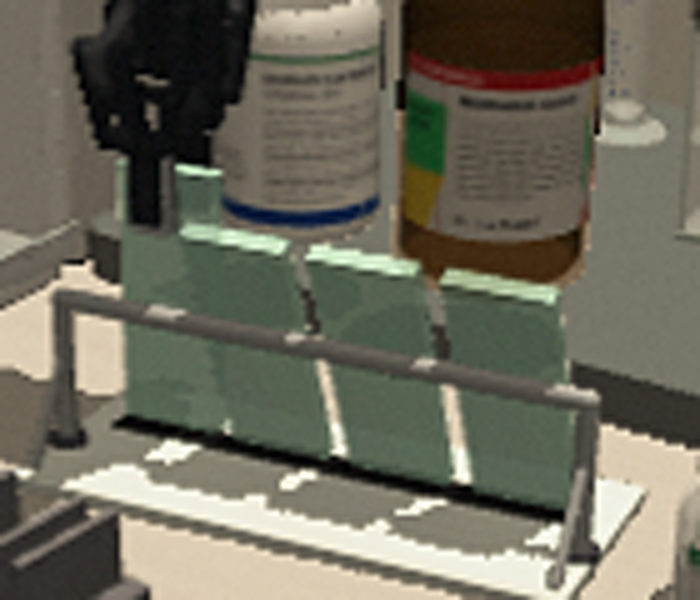

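servo_tool:
  jaw: [32, 32, 32, 32, 32, 32, 32, 32, 32, 32]
  travel:
    - [0, -4, 0]
    - [0, -9, 0]
    - [0, -12, 0]
    - [0, -15, 0]
    - [0, -18, 0]
    - [0, -21, 0]
    - [0, -24, 0]
    - [0, -27, 0]
    - [0, -30, 0]
    - [0, -33, 0]
  turn: [0, 0, 0, 0, 0, 0, 0, 0, 0, 0]

```text
clock: 48.32
position: [0.5648, 0.1166, 0.1113]
ee_rot: [[-0.162, 0.987, -0.0], [0.987, 0.162, 0.0], [0.0, -0.0, -1.0]]
ft_force: [0.4, 0.2, -0.7]
opening: 0.0319
```

servo_tool:
  jaw: [32, 32, 32, 32, 32, 32, 32, 32, 32, 32]
  travel:
    - [0, -2, 0]
    - [0, -4, 0]
    - [0, -6, 0]
    - [0, -8, 0]
    - [0, -8, 0]
    - [0, -8, 0]
    - [0, -8, 0]
    - [0, -8, 0]
    - [0, -8, 0]
    - [0, -8, 0]
  turn: [0, 0, 0, 0, 0, 0, 0, 0, 0, 0]

```text
clock: 49.15
position: [0.5573, 0.1154, 0.1113]
ee_rot: [[-0.162, 0.987, 0.0], [0.987, 0.162, 0.0], [0.0, 0.0, -1.0]]
ft_force: [0.3, 0.2, 0.3]
opening: 0.032
```

servo_tool:
  jaw: [38, 38, 38, 38, 38, 38, 38, 38, 38, 38]
  travel:
    - [0, 0, 0]
    - [0, 0, -3]
    - [0, 0, -8]
    - [0, 0, -15]
    - [0, 0, -24]
    - [0, 0, -40]
    - [0, 0, -65]
    - [0, 0, -95]
    - [0, 0, -120]
    - [0, 0, -125]
  turn: [0, 0, 0, 0, 0, 0, 0, 0, 0, 0]

```text
clock: 49.98
position: [0.5592, 0.1156, 0.2423]
ee_rot: [[-0.162, 0.987, 0.009], [0.987, 0.162, 0.001], [-0.001, 0.009, -1.0]]
ft_force: [1.2, -0.1, 0.2]
opening: 0.0381
```

```bash
python3 g.py 380 180 245 9; python3 - <<'E'
from h import *
S=grab("scene","s26");crop(S,210,130,350,250,5,"s26c")
E
```

```text
t 49.98 pos [559.2 115.6 242.3] psi 9.34 open 38.1 F [ 1.2 -0.1  0.2] q [ 0.07  0.41  1.38  0.    1.33 -0.09]
-> [380. 180. 245.] 9.0 travel [  92.6 -166.3   -4.3] turn 0.006
```

View pics/s26c.png

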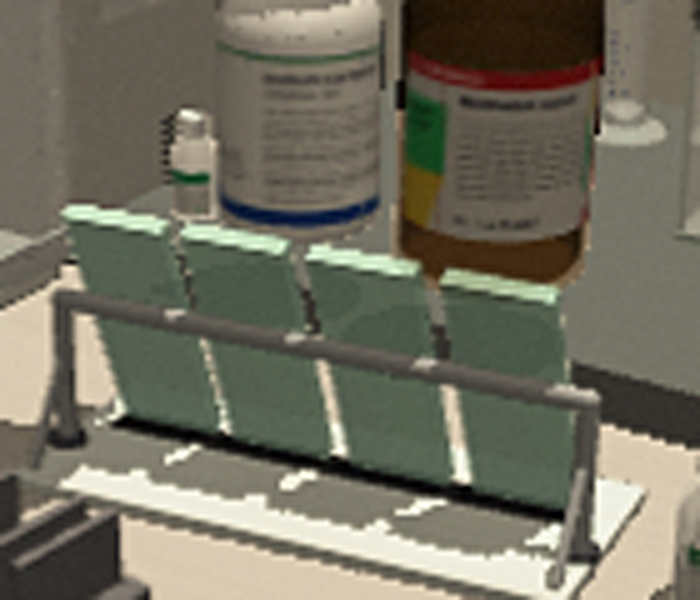

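All four lean. I'll move the arm clear so the top view is open, then check everything.

servo_tool:
  jaw: [38, 38, 38, 38, 38, 38, 38, 38, 38, 38]
  travel:
    - [8, -15, 0]
    - [25, -45, 0]
    - [45, -80, 0]
    - [65, -115, 0]
    - [85, -150, 0]
    - [110, -165, 0]
    - [140, -170, 0]
    - [170, -172, 0]
    - [190, -174, 0]
    - [200, -175, 0]
  turn: [0, 0, 0, 0, 0, 0, 0, 0, 0, 0]

```text
clock: 50.87
position: [0.3508, 0.286, 0.2359]
ee_rot: [[-0.164, 0.986, -0.001], [0.986, 0.164, 0.0], [0.0, -0.001, -1.0]]
ft_force: [0.4, 0.4, 0.5]
opening: 0.0382
```

```bash
python3 g.py; python3 - <<'E'
from h import *
S=grab("scene","s27");T=grab("top","t27");crop(T,170,130,450,310,2.8,"t27c");crop(S,300,180,480,340,4,"s27c")
np.savez("top27.npz",**T);np.savez("scene27.npz",**S)
P=cloud(T)
O=np.array([.591,.029,0]);x=np.array([-.988,-.156,0]);y=np.array([.156,-.988,0])
m=np.zeros(P.shape[:2],bool);m[140:225,185:330]=1
Q=P-O;xr=Q@x;yr=Q@y;z=P[...,2]
for s in(-90,-30,30,90):
    k=m&(abs(yr-s/1e3)<.022)&(z>.1)&(z<.128)
    if k.sum()>5:
        A=np.polyfit(z[k],xr[k],1);print(s,k.sum(),"upper back face deg",np.degrees(np.arctan(A[0])).round(1))
    k=m&(abs(yr-s/1e3)<.035)&(z>.124)&(z<.145)
    print("  top",k.sum(),"y",np.percentile(yr[k],[2,50,98]).round(4),"x",np.percentile(xr[k],[5,50,95]).round(4),"z",np.median(z[k]).round(4))
E
```

```text
t 50.87 pos [350.8 286.  235.9] psi 9.46 open 38.2 F [0.4 0.4 0.5] q [0.51 0.21 1.7  0.   1.24 0.35]
-90 71 upper back face deg 31.3
  top 150 y [-0.1172 -0.0904 -0.0564] x [0.0203 0.0255 0.0308] z 0.1302
-30 65 upper back face deg 30.6
  top 144 y [-0.0562 -0.0322  0.0035] x [0.0192 0.0252 0.03  ] z 0.1309
30 60 upper back face deg 29.2
  top 141 y [0.0044 0.0294 0.0644] x [0.0184 0.0247 0.0296] z 0.1311
90 66 upper back face deg 31.2
  top 137 y [0.065  0.0892 0.1123] x [0.0183 0.0243 0.0291] z 0.1305
```

View pics/t27c.png

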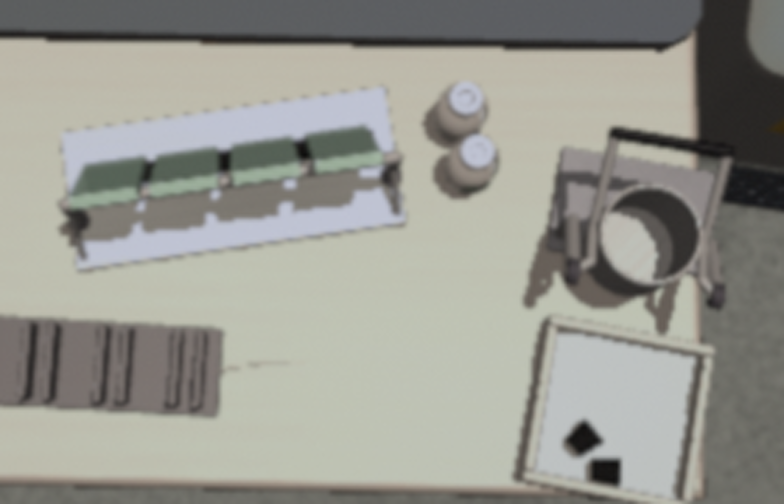

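View pics/s27c.png

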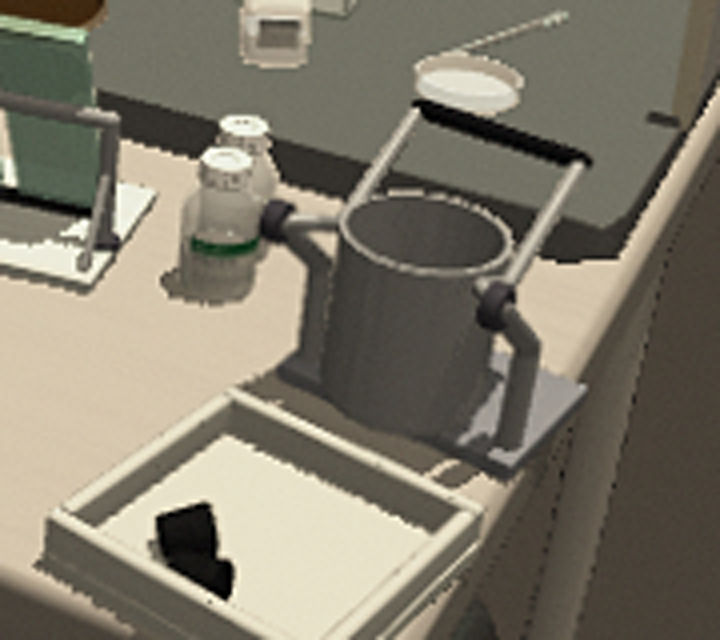

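```bash
python3 - <<'E'
from h import *
T=dict(np.load("top27.npz"));S=dict(np.load("scene27.npz"));T0=dict(np.load("top0.npz"));S0=dict(np.load("scene0.npz"))
P=cloud(S);O=np.array([.591,.029,0]);x=np.array([-.988,-.156,0]);y=np.array([.156,-.988,0])
Q=P-O;xr=Q@x;yr=Q@y;z=P[...,2]
for s in(-90,-30,30,90):
    k=(abs(yr-s/1e3)<.02)&(z>.02)&(z<.122)&(abs(z-.08)>.016)&(xr>-.03)&(xr<.04)
    b=np.polyfit(z[k],xr[k],1)
    for _ in range(3):
        r=abs(xr-np.polyval(b,z))<.004;b=np.polyfit(z[k&r],xr[k&r],1)
    # facing: dependence on y
    A=np.c_[z[k&r],yr[k&r],np.ones((k&r).sum())];c=np.linalg.lstsq(A,xr[k&r],rcond=None)[0]
    print(s,(k&r).sum(),"lean",np.degrees(np.arctan(b[0])).round(1),"foot x mm",(np.polyval(b,.008)*1e3).round(1),"yaw",c[1].round(3))
a=lambda u,v:np.array([u,v])/2.8+[170,130]-.32
C=plane(T,[a(550,318),a(713,348),a(697,503),a(519,481)],.028)[:,:2];print("tray",C.round(3),C.mean(0).round(4))
print("edge",plane(T,[a(300,486),a(500,490)],0)[:,:2].round(3))
print("bar",plane(T,[a(612,133),a(730,151)],.127)[:,:2].round(4))
# scene/top image change near pot bar/vials vs start
for n,A0,A1,(x0,y0,x1,y1) in(("pot scene",S0,S,(395,195,450,235)),("pot top",T0,T,(380,170,435,240)),("vials top",T0,T,(320,155,355,205)),("vials sc",S0,S,(340,205,372,252))):
    d=abs(A0["pixels"][y0:y1,x0:x1].astype(int)-A1["pixels"][y0:y1,x0:x1]).max(2);print(n,np.percentile(d,[50,95,99]))
E
```

```text
-90 337 lean 22.4 foot x mm -14.7 yaw -0.013
-30 375 lean 22.1 foot x mm -14.8 yaw -0.024
30 399 lean 21.8 foot x mm -14.9 yaw -0.011
90 421 lean 22.1 foot x mm -15.8 yaw -0.003
tray [[ 0.48  -0.223]
 [ 0.459 -0.349]
 [ 0.34  -0.334]
 [ 0.354 -0.198]] [ 0.4083 -0.276 ]
edge [[ 0.346 -0.03 ]
 [ 0.347 -0.187]]
bar [[ 0.6055 -0.2536]
 [ 0.5935 -0.3385]]
pot scene [4. 6. 8.]
pot top [  1.    24.   148.51]
vials top [1. 1. 2.]
vials sc [4. 7. 8.]
```

```bash
python3 -c "
from rig import robot
print(robot.job_done())"
```

```text
the job is handed in; nothing more can be done
None
```

The job is handed in, after about 51 s of the 208 s. By my last checks everything is where it should be, but no verdict was reported.

**Tray and pot:** I slid the tray under the pot mouth, tipped the pot to about 2.5 rad with the tray centre about 50 mm from the hinge, and turned it back upright. Both stoppers I could see at the start are in the tray, and the pot looks empty from above. In the scene view the pot matches its starting picture.

**Panes:** All four stand free against the rail, about 22° off upright with a yaw error of 0.024 rad or less. Their feet are on the strip, with the measured line within 1.5 mm of its middle. Going by their pose in the images, the vials have not moved.

**Things that disagreed or went less than cleanly:**
- **Lean angle:** a first estimate of the lean from the top camera gave about 30°. I put that down to it mixing the top face with the back face. The scene-camera fit and the top-edge positions both give 20–22°.
- **Tray during the tip:** the tray's edge lifted the pot slightly when I slid it in, and it appears the returning pot pushed the tray back.
- **Tray at the end:** between the tip and the end, the tray was also shifted toward the robot. It is flat, with its front corner about 5 mm over the bench edge, and I left it there.

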